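Hang a key switch on the test stand and prove its key

TASK

Hang the key switch on the two studs of the sloping test stand: yellow bar uphill, both keyholes over the stud heads, then slide it down the slope until it locks fully home behind the heads. Then try the red-headed key in it: push it fully in, turn it clockwise to the stop and back home while still fully in, pull it out and stand it back in its own slot in the wooden block. Do not disturb the other keys, the spray can or the padlock, and let go of everything at the end.

Things in the scene. Friction and masses are not known exactly. Their poses are not given: they have to be found in the camera images.
- key_switch: Loose key switch, 0.35-0.7 kg, lying on its back. Dark steel plate 80 (x) x 150 (y) x 4 mm; centred on it a grey housing 56 (x) x 64 (y) mm, plain upright sides, top at z = 46 mm, then a bezel 45 mm across to z = 51 mm with a brass lock. Origin: centre of the plate's underside. z out of the front, +x to its top edge (yellow bar on the housing), y left. Hung, its axes match panel.
- slot_left (a point): Point (10, 54, 0) mm in the switch's frame, on the plate's underside in the left ear's slot: the stud's shank centre is here when fully down. The keyhole: entry hole 21 mm across, centred 20 mm towards -x of this point, and from it an 11 mm wide slot towards +x, ending 4 mm beyond this point.
- slot_right (a point): The same in the right ear's keyhole: (10, -54, 0) mm in the switch's frame.
- panel: Blue panel of the fixed test stand, 150 (x) x 220 (y) x 6 mm, sloping 25 degrees. Origin: on its upper face midway between the studs, 64 mm above the bench. x points up the slope, y to its left, z out of the face. The low edge faces the robot, give or take 23 degrees. Lamps 11 mm high in the upper corners at (60, +-95) mm; base and legs lie underneath, within 90 mm of the middle in x.
- stud_left (a point): Foot of the left stud on the panel's face, at (0, 54, 0) mm in the panel's frame, axes as the panel's. Shank 8 mm across; head 16 mm across and 4 mm thick, its underside 6.5 mm above the face (top at 10.5 mm).
- stud_right (a point): Foot of the right stud, the same, at (0, -54, 0) mm in the panel's frame.
- rotor (a joint): Angle of the lock's barrel in the switch, rad: 0 = home, grows clockwise as seen from the front, 1.05 (60 degrees) = its stop. A light spring (0.03 N m at the stop) brings it home. The key has about 0.15 rad of play in the keyway, so it must be turned some 1.2 rad to reach the stop.
- keyway (a point): Middle of the keyway's mouth in the lock's brass face, on the barrel's axis, at (0, 0, 51) mm in the switch's frame. z points out of the lock; axes turn with the barrel, at home they are the switch's. Keyway 17 mm (x) x 6 mm (y), 44 mm deep, with a funnel mouth 22 x 11 mm, 2.5 mm deep.
- key_red: The key to try, 45 g: red head 34 (x) x 10 (y) mm, 45 mm high above the origin; steel blade 14 (x) x 4 (y) mm, 42 mm long below it. Origin: middle of the underside of the shoulder (28 x 10 mm), where blade meets head; z from blade to head. Stands upright, shoulder resting on top of the wooden block. Fully in the lock, the shoulder rests on the lock's face. Fits either way round.
- key_black: Bystander: a key of the same size with a black head, in another slot of the block. Leave alone.
- key_yellow: Bystander: a key of the same size with a yellow head, in another slot of the block. Leave alone.
- key_block: Fixed wooden block 56 (x) x 170 (y) x 55 mm, on either side of the stand (the switch on the other). Origin: centre of its underside. Three upright slots in its top at y = -50, 0, 50 mm, 17 (x) x 7 (y) mm, 46 mm deep; one key in each, in any order, axes along the block's, flat faces facing each other with 40 mm between heads.
- oil_can: Bystander: green and white spray can with red cap, 52 mm across, 160 mm high, upright on the bench. Origin: centre of its base.
- padlock: Bystander: brass padlock standing on its base, body 30 (x) x 60 (y) x 48 mm, shackle to 95 mm. Origin: centre of its base. (Also on the bench: a fixed grey pin tray 75 (x) x 170 (y) mm, 16 mm high, centred 345 mm straight ahead of the robot.)
Mind the look-alikes: they are no part of the job. What is meant by the key_red is not blue, and is the smaller of those in its own colour.

How it is judged (in metres and radians):
On the way, in this order (a step that is already met when the one before it is completed fails the run):
1. the key switch is locked on the stand: both slots fully down behind the stud heads (within 6 mm) (distance between slot_left and stud_left below 0.006 m and distance between slot_right and stud_right below 0.006 m), for 0.2 s.
2. the red key is fully in the lock of the hung switch (shoulder within 6 mm of the lock's face) (all of step 1 and distance between key_red and keyway below 0.006 m and angle between the z axis of key_red and the z axis of keyway, either way round below 0.15 rad and value of joint rotor below 0.12 rad), for 0.1 s.
3. the key, fully in, has turned the lock to its stop (over 0.95 rad) (distance between key_red and keyway below 0.006 m and angle between the z axis of key_red and the z axis of keyway, either way round below 0.15 rad and value of joint rotor above 0.95 rad), for 0.1 s.
4. the key, still fully in, has brought the lock back home (under 0.12 rad) (distance between key_red and keyway below 0.006 m and angle between the z axis of key_red and the z axis of keyway, either way round below 0.15 rad and value of joint rotor below 0.12 rad), for 0.1 s.
At the end, for the whole second after the job is handed in: Switch locked on the stand (each slot within 6 mm of its fully-down place), lock home (under 0.12 rad), red key back in its slot (within 8 mm, upright within 0.15 rad), both let go and at rest (under 20 mm/s), the other keys, can and padlock upright (within 0.2 rad) (all of step 1 and value of joint rotor below 0.12 rad and distance of key_red from where it was at the start of the episode below 0.008 m and angle between key_red's own z axis and vertical below 0.15 rad and linear speed of each of key_switch, key_red below 0.02 m/s and angle between each of key_black, key_yellow, oil_can, padlock's own z axis and vertical below 0.2 rad); the robot touches nothing.
It fails at once if another key, the spray can or the padlock is shifted by more than 30 mm (distance of any of key_black, key_yellow, oil_can, padlock from where it was at the start of the episode above 0.03 m).
It also fails if it takes over 72 s, if anything falls off the work surface, if the arm or the gripper's body presses on something with over 40 N, if the wrist force passes 120 N, or if a joint passes its speed limit or range.

ROBOT

A 6-joint arm with a two-finger parallel gripper is mounted at the origin on the work surface. World frame = base frame: x ahead of the robot, y to its left, z up, the work surface at z = 0. Lengths are in mm, angles in degrees, forces in N, time in s.
With the tool pointing down it reaches from about 350 to 850 mm from the base axis. Payload 8.1 kg.
Tool frame: the origin (TCP) lies at the very end of the fingers, on their centre line; the grasp point (between the pads) lies 19 mm behind it; x points along the fingers, y is the direction in which the jaws open and shut, and the axes are right-handed (so a half turn about x gives the same grasp; the last joint's range is limited). The gripper opens to 85 mm and grips with 20 to 120 N. Pads are 22 mm wide; open, the fingers measure 114 mm over their backs; the gripper's body (76 mm by 85 mm) begins 54 mm behind the grasp point. The pads swing forward as they close: fully open they stand 13 mm farther back than shut.
Start: joints at [59.393, 7.471, 85.268, -0, 87.261, -4.893], TCP at [260.311, 540.596, 231.292] pointing down, gripper open.
Joint ranges: [-169.43, 169.43], [-51.17, 129.36], [1.28, 143.12], [-76.62, 256.62], [0, 156.53], [-152.29, 152.29]. Speed limits (degrees/s): [136.94, 136.94, 159.86, 180, 180, 180].

INTERFACE

Orientations are given as [roll, pitch, yaw] about the fixed x, y, z axes, in that order (R = Rz(yaw) Ry(pitch) Rx(roll)).
In Python, from bench import sensors, snapshot, r gives the robot as it stands. The module is installed in compiled form; this text tells all that it offers.
- The arm moves only by the tool drive_tool, never from a script. Its argument "moves" is one flat list of numbers, 6 for each row, row after row: the shift along the tool's x, y, z in cm, then the turn, a rotation vector about the tool's x, y, z in degrees. In form: [tx, ty, tz, wx, wy, wz, tx, ty, tz, wx, wy, wz, ...]. A call has 1 to 20 rows; each row shifts and turns the commanded pose from where the row before left it, along the tool's axes as they then stand; what a row does not reach is not made up. A row lasts 1/12 s, in which the tool goes at most 41.7 mm and 7.16 degrees, less where a joint would pass 70% of its speed; a pose out of reach is approached as far as the arm can. A call with a gripper value outside its range is refused whole. "hand" is the finger opening in cm, from 0 to 8.54, set as the call begins (left out, the last holds). The fingers move at their own pace and stop on an object; "grip_force" is the grip in N (left out, the last holds). Time passes only in rows, so rows that do not move let the fingers close. It gives the time, the measured TCP pose, the force and the opening at its end, in the units of the state.
- sensors.sense(): the state, without advancing time (a new reading comes with each control period).
- snapshot(name): name is "scene" or "top"; returns a dict with "image" (420x560x3 uint8, red, green, blue), "z_map" (420x560 float32, mm along the optical axis (not along the pixel's ray), 0 where there is no reading), "camera_matrix" (3x3 intrinsics, pixels), "eye" and "orientation" of the camera in the world. Camera axes: x right, y down, z forward; pixel columns grow to the right and rows downward; lengths in mm; the calibration is good to about 2 mm. A picture is of the moment at which its call begins.
- r.hand_in(): hands the job in, once; it reports no verdict.
The state is a dict: "time": time; "joint_pos": joint angles; "qd": joint speeds; "joint_efforts": joint torques, N m; "tool_pos": TCP position; "tcp_rot": TCP orientation; "ft_force": force on the tool from outside, world axes, zero at the start; "wrist_torque": the same for the moment, N m; "finger_gap": finger opening in mm.
Only numpy, scipy, OpenCV 4.12 (cv2) and the standard library are available. Lean on these libraries where they do the work, as an engineer would, in place of code of your own. Each camera call takes 0.05 s, during which the arm holds its last target.

## Working session

There is one attempt and no reset: what is moved stays moved. The work goes in short steps, Python scripts to look and compute and a tool call to move; the robot and the scene stay as the last step left them, time stands still between calls to the robot, and variables do not carry over. Pictures are saved under pics/ and viewed, and the job is handed in when it is done.

Besides the shell and the picture viewer there is one more tool, called after ">>>" in YAML: its name, and indented under it one key for each argument. drive_tool: Moves the arm, as the interface text tells. Its arguments: {"type":"object","properties":{"moves":{"type":"array","items":{"type":"number"}},"hand":{"type":"number"},"grip_force":{"type":"number"}},"required":["moves"]}

```bash
mkdir -p pics; ls; cat > h.py <<'E'
import numpy as np, cv2
from bench import sensors, snapshot, r
from scipy.spatial.transform import Rotation as R
def save(n,fn):
    s=snapshot(n); cv2.imwrite('pics/'+fn+'.png',cv2.cvtColor(s['image'],cv2.COLOR_RGB2BGR)); np.savez('pics/'+fn+'.npz',**{k:np.array(v) for k,v in s.items()}); return s
E
python3 - <<'E'
from h import *
for n in ('scene','top'):
    s=save(n,n+'0'); print(n,s['camera_matrix'],s['eye'],s['orientation'])
print(sensors.sense())
E
```

```text
pics
scene [[493.87163242   0.         280.80762713]
 [  0.         493.87163242 204.0841601 ]
 [  0.           0.           1.        ]] [1190.01346206  -74.5085657   885.8339907 ] [-141.37919521   -0.88367756   83.4333665 ]
top [[517.5739419    0.         290.97372844]
 [  0.         517.5739419  210.44358849]
 [  0.           0.           1.        ]] [ 382.10631878    4.54730226 1459.0377937 ] [-172.96490999    0.40391825  -90.96716919]
{'time': 0.1, 'joint_pos': array([ 5.93931777e+01,  7.51297562e+00,  8.53222268e+01, -4.09264901e-04,
        8.72620436e+01, -4.89343982e+00]), 'qd': array([-0.01581041,  0.03408756, -0.17327984,  0.12360367, -0.05760066,
       -0.07081278]), 'joint_efforts': array([ 2.00802591e-03, -5.70953429e+01, -5.01940119e+01, -7.71420150e-05,
        8.16508866e-03, -4.72405304e-05]), 'tool_pos': array([260.055449  , 540.16612182, 230.33424651]), 'tcp_rot': array([ -94.65260408,   89.9027531 , -120.36596669]), 'ft_force': array([0.10114533, 0.31295687, 0.39450498]), 'wrist_torque': array([-0.03342327,  0.05993202,  0.04541548]), 'finger_gap': 85.57630670345696}
```

View pics/scene0.png

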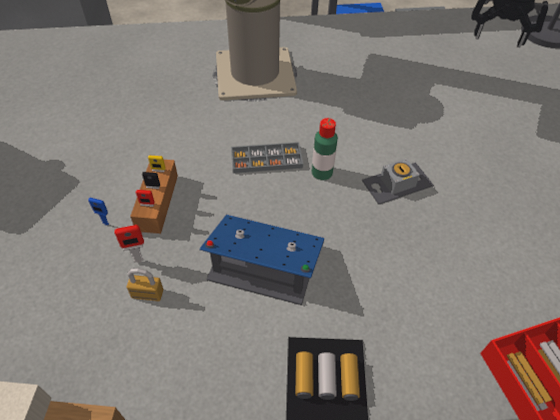

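View pics/top0.png

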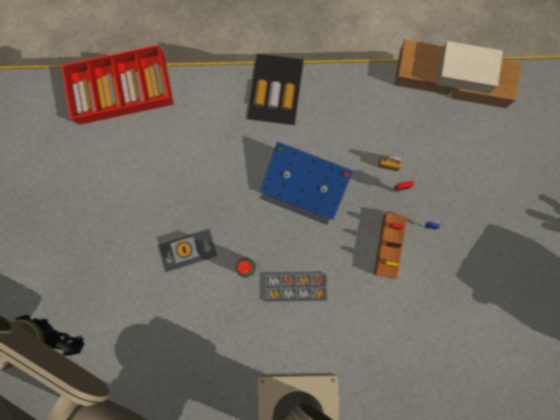

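```bash
python3 - <<'E'
import cv2
a=cv2.imread('pics/scene0.png'); b=cv2.imread('pics/top0.png')
def c(im,x0,y0,x1,y1,f,n): cv2.imwrite('pics/'+n+'.png',cv2.resize(im[y0:y1,x0:x1],None,fx=f,fy=f,interpolation=cv2.INTER_CUBIC))
c(a,190,205,335,310,5,'z1'); c(a,350,145,450,215,7,'z2'); c(a,80,140,200,310,3.4,'z3')
c(b,240,130,440,290,4,'z4'); c(b,150,220,260,290,7,'z5')
E
```

```text
(no output)
```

View pics/z1.png

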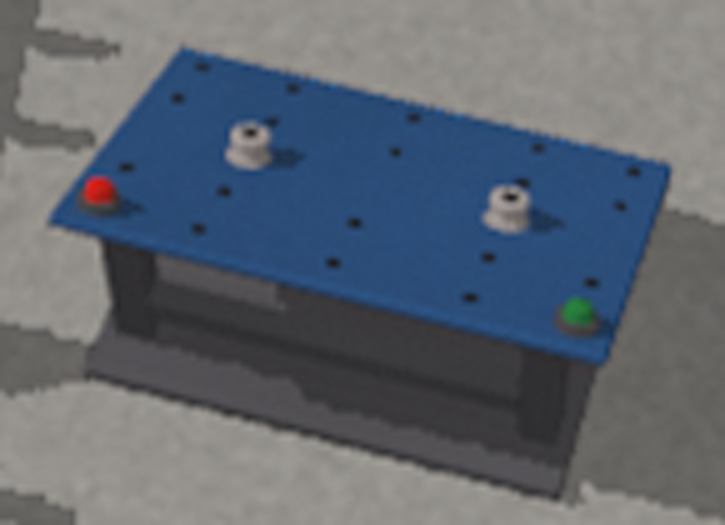

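View pics/z2.png

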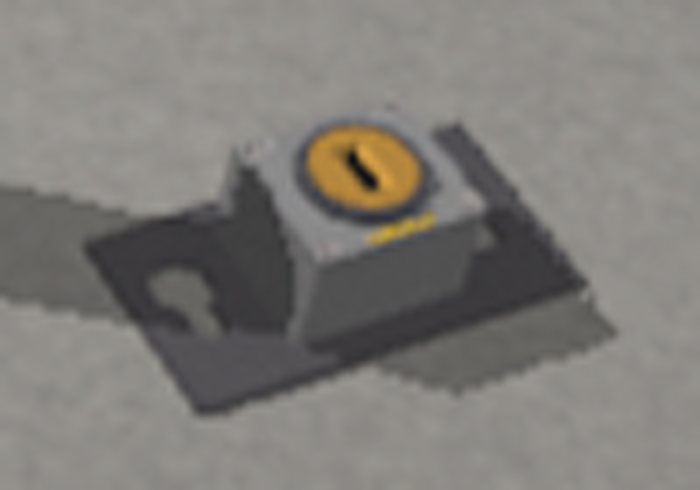

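View pics/z3.png

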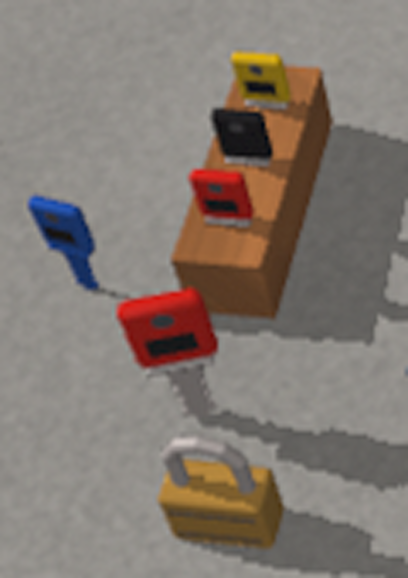

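View pics/z4.png

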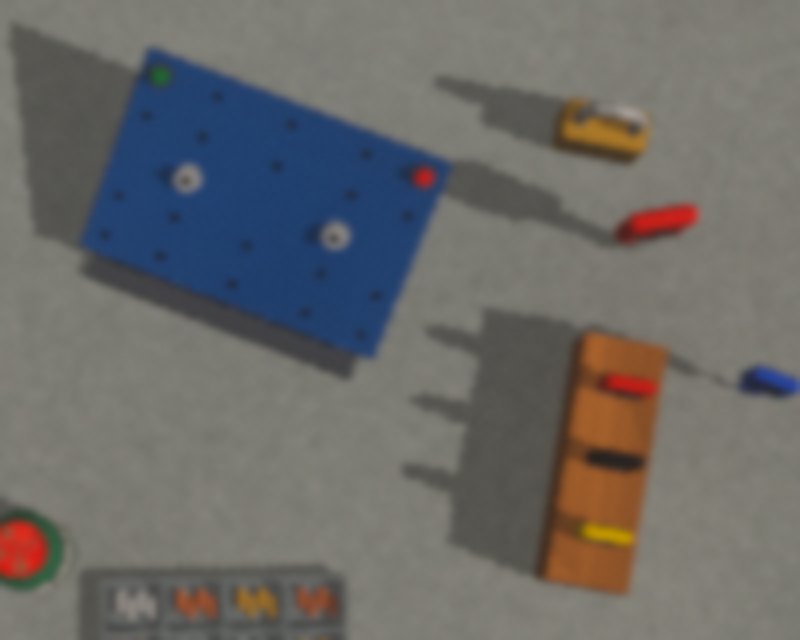

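View pics/z5.png

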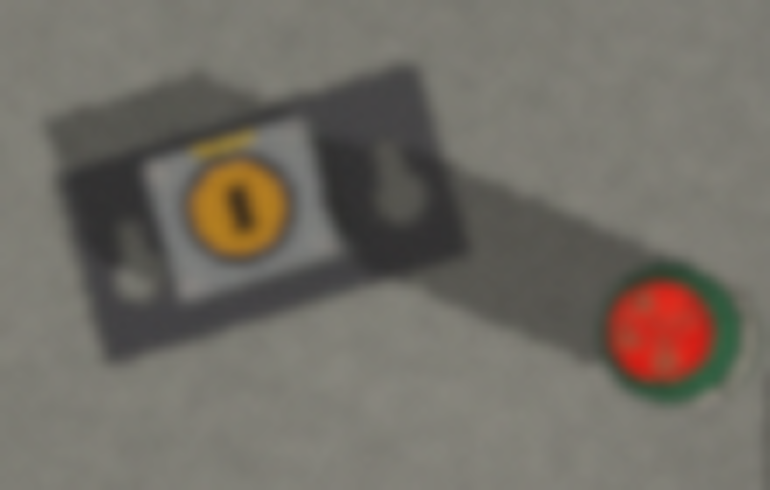

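```bash
cat >> h.py <<'E'
def cloud(s):
    K=s['camera_matrix']; z=s['z_map'].astype(float); v,u=np.mgrid[:z.shape[0],:z.shape[1]]
    P=np.stack([(u-K[0,2])/K[0,0]*z,(v-K[1,2])/K[1,1]*z,z],-1)
    return P@R.from_euler('xyz',s['orientation'],degrees=True).as_matrix().T+s['eye']
def proj(s,P):
    K=s['camera_matrix']; c=(np.atleast_2d(P)-s['eye'])@R.from_euler('xyz',s['orientation'],degrees=True).as_matrix()
    q=c@K.T; return q[:,:2]/q[:,2:]
def load(fn): return dict(np.load('pics/'+fn+'.npz'))
E
python3 - <<'E'
from h import *
for n in ('scene0','top0'):
    s=load(n); C=cloud(s); im=s['image'].astype(int); hsv=cv2.cvtColor(s['image'],cv2.COLOR_RGB2HSV)
    ok=s['z_map']>0
    g=C[ok&(abs(C[...,2])<15)]; print(n,'bench z',np.median(g[:,2]),g[:,2].std())
    # plane tilt of the bench
    A=np.c_[g[:,:2],np.ones(len(g))]; print(np.linalg.lstsq(A,g[:,2],rcond=None)[0])
    m=ok&(hsv[...,0]>100)&(hsv[...,0]<125)&(hsv[...,1]>130)&(C[...,2]>25)&(C[...,2]<110)&(C[...,0]>350)
    x0,x1=(195,330) if 'scene' in n else (255,360)
    m[:,:x0]=0;m[:,x1:]=0
    P=C[m]
    for k in range(5):
        A=np.c_[P[:,:2],np.ones(len(P))]; co=np.linalg.lstsq(A,P[:,2],rcond=None)[0]
        d=P[:,2]-A@co; P=P[abs(d)<3]
    nrm=np.array([-co[0],-co[1],1]);nrm/=np.linalg.norm(nrm)
    print(len(P),'resid',d.std(),'tilt',np.degrees(np.arccos(nrm[2])),'uphill yaw',np.degrees(np.arctan2(-nrm[1],-nrm[0])))
    ax=np.array([-nrm[0]*nrm[2],-nrm[1]*nrm[2],1-nrm[2]**2]);ax/=np.linalg.norm(ax); ay=np.cross(nrm,ax)
    c0=P.mean(0); q=np.c_[(P-c0)@ax,(P-c0)@ay].astype(np.float32)
    rr=cv2.minAreaRect(q); print(rr); ctr=c0+ax*rr[0][0]+ay*rr[0][1]; print('centre',ctr,'n',nrm)
    # studs
    h=(C-c0)@nrm; a=(C-ctr)@ax; b=(C-ctr)@ay
    ms=ok&(h>5)&(h<16)&(abs(a)<40)&(abs(abs(b)-54)<25)
    for sg in (1,-1):
        k=ms&(b*sg>0); mm=k&(h>8.5); print('stud',sg,mm.sum(),'a %.1f b %.1f h %.1f'%(a[mm].mean(),b[mm].mean(),h[mm].mean()),C[mm].mean(0))
E
```

```text
scene0 bench z 0.7452952717013659 2.4618766420458202
[ 4.78940772e-04 -6.31288961e-05  7.81313454e-01]
4016 resid 1.0088301556975814 tilt 24.99872731423519 uphill yaw -22.491097954419644
((-5.744819641113281, -3.07916259765625), (153.0097198486328, 218.74705505371094), 0.21078267693519592)
centre [635.10382755 -30.90380973  65.22709919] n [-0.39045488  0.16166064  0.90631717]
stud 1 28 a 0.2 b 54.0 h 10.5 [651.88943887  20.62900822  74.80569557]
stud -1 32 a 0.7 b -53.7 h 10.4 [611.11605188 -79.0563446   74.96273521]
top0 bench z 1.0899534290288102 3.5147966798481747
[2.26958210e-04 4.57039682e-04 1.10439932e+00]
2494 resid 1.6315123632493065 tilt 24.965697583842758 uphill yaw -22.357762812069314
((-0.5069122314453125, -0.02761077880859375), (215.45925903320312, 147.7677001953125), 89.71187591552734)
centre [634.2154736  -27.8331796   64.97174577] n [-0.39034677  0.16055279  0.90656064]
stud 1 22 a -0.7 b 54.1 h 11.1 [649.86864185  24.17277529  74.79769281]
stud -1 24 a 0.1 b -52.3 h 11.3 [609.96309908 -74.42475743  75.27685107]
```

```bash
cat > m.py <<'E'
from h import *
def switch0(n):
    s=load(n); C=cloud(s); hsv=cv2.cvtColor(s['image'],cv2.COLOR_RGB2HSV); ok=s['z_map']>0
    box=(350,145,450,215) if 'scene' in n else (150,220,225,290)
    b=np.zeros(ok.shape,bool); b[box[1]:box[3],box[0]:box[2]]=1
    m=ok&b&(C[...,2]>40)&(C[...,2]<58)
    P=C[m]; r=cv2.minAreaRect(P[:,:2].astype(np.float32)); print(n,'housing top',m.sum(),r,np.median(P[:,2]))
    m=ok&b&(C[...,2]>40)&(hsv[...,0]>10)&(hsv[...,0]<25)&(hsv[...,1]>140); Q=C[m]; print('brass',m.sum(),Q.mean(0),np.ptp(Q,0))
    m=b&(hsv[...,0]>23)&(hsv[...,0]<35)&(hsv[...,1]>120)&(C[...,2]>35); print('bar',m.sum(),C[m].mean(0))
    pl=ok&b&(C[...,2]<9)&(s['image'].max(-1)<105)
def blk(n):
    s=load(n); C=cloud(s); hsv=cv2.cvtColor(s['image'],cv2.COLOR_RGB2HSV); ok=s['z_map']>0
    box=(125,145,190,235) if 'scene' in n else (370,205,412,282)
    b=np.zeros(ok.shape,bool); b[box[1]:box[3],box[0]:box[2]]=1
    m=ok&b&(abs(C[...,2]-56)<5)&(hsv[...,0]<20)&(hsv[...,1]>60); P=C[m]; print(n,'block top',m.sum(),cv2.minAreaRect(P[:,:2].astype(np.float32)),np.median(P[:,2]))
    H=b&ok&(C[...,2]>62)&(C[...,2]<110)
    for nm,k in (('red',(hsv[...,1]>150)&((hsv[...,0]<6)|(hsv[...,0]>174))),('yel',(hsv[...,1]>150)&(abs(hsv[...,0].astype(int)-26)<5)),('blk',hsv[...,2]<60)):
        mm=H&k; Q=C[mm]; Q=Q[Q[:,2]>90]
        if len(Q)>3: print(nm,len(Q),Q.mean(0),np.percentile(Q[:,2],[50,95]),cv2.minAreaRect(Q[:,:2].astype(np.float32)))
for n in ('scene0','top0'): switch0(n); blk(n)
E
python3 m.py
```

```text
scene0 housing top 568 ((454.278564453125, 302.6353454589844), (58.52381134033203, 67.12721252441406), 16.20136833190918) 47.4166263732518
brass 129 [453.94710722 304.25263903  50.53569353] [42.52895231 36.86804012 14.39943332]
bar 0 [nan nan nan]
scene0 block top 943 ((456.2942810058594, -260.96234130859375), (56.72447967529297, 173.93540954589844), 78.49713897705078) 55.58326358532622
red 106 [ 530.50143641 -270.89319303   99.41281517] [ 99.17107676 108.72214546] ((558.7291870117188, -269.677001953125), (118.9966049194336, 31.403596878051758), 0.19911852478981018)
yel 74 [ 409.63508223 -249.09012383   97.30035053] [ 98.11977837 101.94593045] ((408.8145446777344, -250.51104736328125), (31.297409057617188, 13.137335777282715), 80.57672882080078)
blk 90 [ 461.37156886 -260.15734447   97.25594408] [ 97.79613782 101.73562301] ((515.0333251953125, -263.44598388671875), (30.10895538330078, 208.8616943359375), 85.56868743896484)
top0 housing top 480 ((454.6332092285156, 305.9154968261719), (56.31898498535156, 65.32131958007812), 15.161758422851562) 48.86467011541845
brass 132 [455.40002034
[... 238 characters left out ...]
04.36103506 -266.73229272   99.49517251] [ 99.30964877 104.19810809] ((504.858642578125, -267.2262878417969), (32.315521240234375, 10.264164924621582), 79.89794921875)
yel 34 [ 406.45015349 -248.03786668  100.69154874] [101.15821854 104.18538034] ((405.9414978027344, -246.91275024414062), (30.95557403564453, 7.874528408050537), 88.71300506591797)
blk 33 [ 455.09178567 -254.59395263  100.0937356 ] [100.34662744 103.36181004] ((454.9063415527344, -255.08546447753906), (28.00969123840332, 7.271834373474121), 77.8460922241211)m.py:9: RuntimeWarning: Mean of empty slice.
  m=b&(hsv[...,0]>23)&(hsv[...,0]<35)&(hsv[...,1]>120)&(C[...,2]>35); print('bar',m.sum(),C[m].mean(0))
  ret = um.true_divide(
```

```bash
cat >> h.py <<'E'
def tool():
    s=sensors.sense(); return s['tool_pos'],R.from_euler('xyz',s['tcp_rot'],degrees=True).as_matrix(),s
def Rdir(xd,yd):
    x=np.array(xd,float);x/=np.linalg.norm(x); y=np.array(yd,float); y-=x*(x@y); y/=np.linalg.norm(y); return np.c_[x,y,np.cross(x,y)]
def plan(p,Rt,order='tr',smax=2.5,rmax=6.5):
    p0,R0,s=tool(); w=R.from_matrix(R0.T@Rt).as_rotvec(degrees=True)
    Rs=R0 if order=='tr' else Rt; t=Rs.T@(np.array(p)-p0)/10
    n=int(np.ceil(np.linalg.norm(t)/smax)); k=int(np.ceil(np.linalg.norm(w)/rmax))
    print('t cm',t.round(3),'rows',n,(t/max(n,1)).round(3),'| rot',w.round(2),'rows',k,(w/max(k,1)).round(3), '| order',order)
def st():
    p,M,s=tool(); print('t',round(s['time'],2),'p',p.round(1),'q',s['joint_pos'].round(2),'F',s['ft_force'].round(1),'M',s['wrist_torque'].round(2),'gap',round(s['finger_gap'],1)); print(M.T.round(4))
def yawv(a): a=np.radians(a); return np.array([np.cos(a),np.sin(a),0])
E
python3 - <<'E'
from h import *
st()
for sg in (1,-1):
    Rt=Rdir([0,0,-1],sg*yawv(15.5)); plan([454.5,304.5,120],Rt); plan([454.5,304.5,120],Rt,'rt')
E
```

```text
t 0.1 p [260.1 540.2 230.3] q [59.39  7.51 85.32 -0.   87.26 -4.89] F [0.1 0.3 0.4] M [-0.03  0.06  0.05] gap 85.6
[[-9.000e-04 -1.500e-03 -1.000e+00]
 [ 4.339e-01  9.010e-01 -1.700e-03]
 [ 9.010e-01 -4.339e-01 -1.000e-04]]
t cm [ 11.051 -12.778  27.745] rows 13 [ 0.85  -0.983  2.134] | rot [4.879e+01 3.000e-02 9.000e-02] rows 8 [6.098e+00 4.000e-03 1.200e-02] | order tr
t cm [11.033 12.439 27.906] rows 13 [0.849 0.957 2.147] | rot [4.879e+01 3.000e-02 9.000e-02] rows 8 [6.098e+00 4.000e-03 1.200e-02] | order rt
t cm [ 11.051 -12.778  27.745] rows 13 [ 0.85  -0.983  2.134] | rot [-1.3121e+02 -1.2000e-01  4.0000e-02] rows 21 [-6.248e+00 -5.000e-03  2.000e-03] | order tr
t cm [ 11.033 -12.439 -27.906] rows 13 [ 0.849 -0.957 -2.147] | rot [-1.3121e+02 -1.2000e-01  4.0000e-02] rows 21 [-6.248e+00 -5.000e-03  2.000e-03] | order rt
```

>>> drive_tool:
  moves: [0.92, -1.065, 2.312, 0, 0, 0, 0.92, -1.065, 2.312, 0, 0, 0, 0.92, -1.065, 2.312, 0, 0, 0, 0.92, -1.065, 2.312, 0, 0, 0, 0.92, -1.065, 2.312, 0, 0, 0, 0.92, -1.065, 2.312, 0, 0, 0, 0.92, -1.065, 2.312, 0, 0, 0, 0.92, -1.065, 2.312, 0, 0, 0, 0.92, -1.065, 2.312, 0, 0, 0, 0.92, -1.065, 2.312, 0, 0, 0, 0.92, -1.065, 2.312, 0, 0, 0, 0.92, -1.065, 2.312, 0, 0, 0, 0, 0, 0, 6.1, 0, 0, 0, 0, 0, 6.1, 0, 0, 0, 0, 0, 6.1, 0, 0, 0, 0, 0, 6.1, 0, 0, 0, 0, 0, 6.1, 0, 0, 0, 0, 0, 6.1, 0, 0, 0, 0, 0, 6.1, 0, 0, 0, 0, 0, 6.1, 0, 0]
  hand: 8.5

```text
time: 1.77
tool_pos: [454.5, 304.9, 120.4]
tcp_rot: [-75.7, 89.9, -150.5]
ft_force: [0.6, 0.5, -0.3]
finger_gap: 85.1
```

```bash
python3 - <<'E'
from h import *
st()
s=save('scene','scene1'); t=save('top','top1'); st()
for n,s in (('scene1',s),('top1',t)):
    im=cv2.imread('pics/'+n+'.png'); x0,y0=(300,60) if n[0]=='s' else (120,160); 
    cv2.imwrite('pics/'+n+'z.png',cv2.resize(im[y0:y0+150,x0:x0+190],None,fx=4,fy=4,interpolation=cv2.INTER_CUBIC))
plan([454.5,304.5,14],Rdir([0,0,-1],yawv(15.5)))
E
```

```text
t 1.77 p [454.5 304.9 120.4] q [ 28.49   4.04 100.78  -0.    75.24  13.31] F [ 0.6  0.5 -0.3] M [0.   0.02 0.01] gap 85.1
[[-9.000e-04 -5.000e-04 -1.000e+00]
 [ 9.651e-01  2.619e-01 -1.000e-03]
 [ 2.619e-01 -9.651e-01  2.000e-04]]
t 1.87 p [454.5 304.9 120.4] q [ 28.49   4.03 100.78  -0.    75.24  13.12] F [-1.1 -1.1  0.1] M [ 0.03 -0.01 -0.03] gap 84.8
[[-8.000e-04 -5.000e-04 -1.000e+00]
 [ 9.642e-01  2.650e-01 -9.000e-04]
 [ 2.650e-01 -9.642e-01  2.000e-04]]
t cm [10.642 -0.     0.035] rows 5 [ 2.128 -0.     0.007] | rot [-0.13  0.01  0.05] rows 1 [-0.133  0.013  0.05 ] | order tr
```

View pics/scene1z.png

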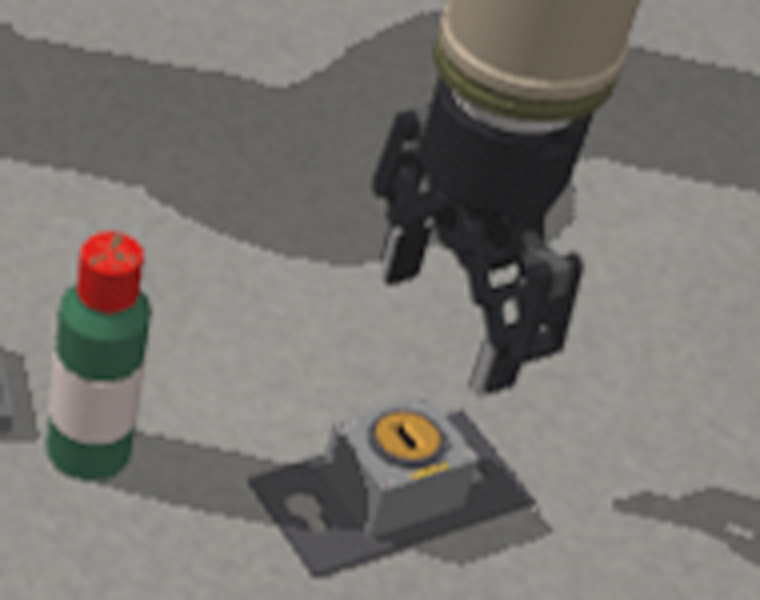

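View pics/top1z.png

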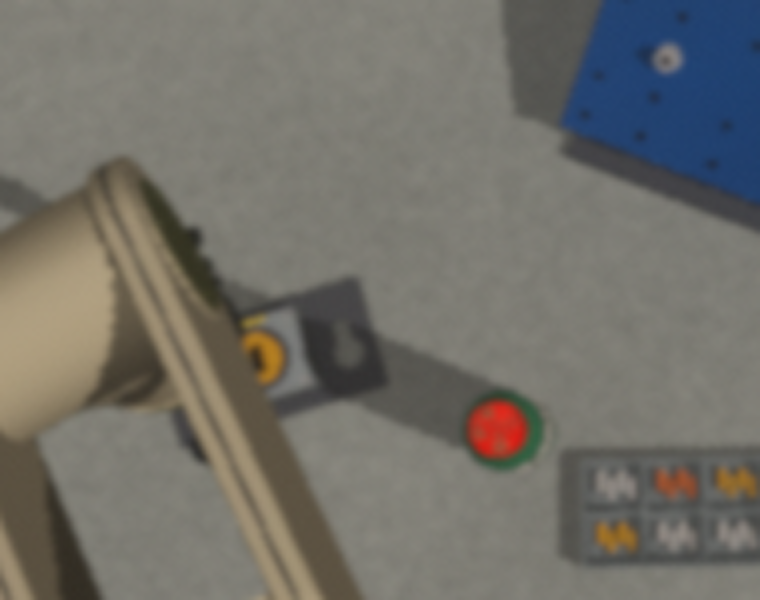

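```bash
python3 - <<'E'
from h import *
s=load('scene1'); p,M,_=tool()
for back in (0,13):
  for a in (1,-1):
    for b in (11,-11):
        P=p+M@[-back,a*42.5,b]; q=proj(s,P)[0]; print(back,a,b,((q-[300,60])*4).round(1))
E
```

```text
0 1 11 [458.6 407.9]
0 1 -11 [493.8 397.1]
0 -1 11 [378.3 304.7]
0 -1 -11 [412.4 294.9]
13 1 11 [464.2 390.9]
13 1 -11 [499.7 380.2]
13 -1 11 [382.9 287.5]
13 -1 -11 [417.3 277.8]
```

>>> drive_tool:
  moves: [2.13, 0, 0, 0, 0, 0, 2.13, 0, 0, 0, 0, 0, 2.13, 0, 0, 0, 0, 0, 2.13, 0, 0, 0, 0, 0, 2.13, 0, 0, 0, 0, 0, 0, 0, 0, 0, 0, 0]

```text
time: 2.37
tool_pos: [451.2, 303.1, 9.4]
tcp_rot: [-77.0, 89.5, -151.3]
ft_force: [-1.0, -0.4, -0.6]
finger_gap: 84.8
```

>>> drive_tool:
  moves: [0, 0, 0, 0, 0, 0, 0, 0, 0, 0, 0, 0, 0, 0, 0, 0, 0, 0, 0, 0, 0, 0, 0, 0, 0, 0, 0, 0, 0, 0, 0, 0, 0, 0, 0, 0, 0, 0, 0, 0, 0, 0]
  hand: 5.0
  grip_force: 60

```text
time: 2.95
tool_pos: [456.2, 305.8, 16.4]
tcp_rot: [103.1, 89.8, 28.6]
ft_force: [-0.9, -1.0, 7.0]
finger_gap: 54.9
```

```bash
python3 - <<'E'
from h import *
st()
E
```

```text
t 2.95 p [456.2 305.8  16.4] q [ 28.49  11.8  104.24   0.    63.79  12.98] F [-0.9 -1.   7. ] M [-0.15  0.5   0.16] gap 54.9
[[ 2.700e-03  1.500e-03 -1.000e+00]
 [ 9.636e-01  2.675e-01  3.000e-03]
 [ 2.675e-01 -9.636e-01 -7.000e-04]]
```

>>> drive_tool:
  moves: [0, 0, 0, 0, 0, 0, 0, 0, 0, 0, 0, 0, 0, 0, 0, 0, 0, 0, 0, 0, 0, 0, 0, 0]

```text
time: 3.28
tool_pos: [456.2, 305.8, 16.4]
tcp_rot: [102.7, 89.8, 28.3]
ft_force: [-1.2, -0.6, 6.7]
finger_gap: 55.1
```

```bash
python3 - <<'E'
from h import *
st()
s=save('scene','scene2');n='scene2'
im=cv2.imread('pics/'+n+'.png'); x0,y0=(300,60); cv2.imwrite('pics/'+n+'z.png',cv2.resize(im[y0:y0+150,x0:x0+190],None,fx=4,fy=4,interpolation=cv2.INTER_CUBIC))
E
```

```text
t 3.28 p [456.2 305.8  16.4] q [ 28.49  11.8  104.24  -0.    63.79  12.97] F [-1.2 -0.6  6.7] M [-0.14  0.47  0.17] gap 55.1
[[ 2.700e-03  1.400e-03 -1.000e+00]
 [ 9.635e-01  2.676e-01  3.000e-03]
 [ 2.676e-01 -9.635e-01 -7.000e-04]]
```

View pics/scene2z.png

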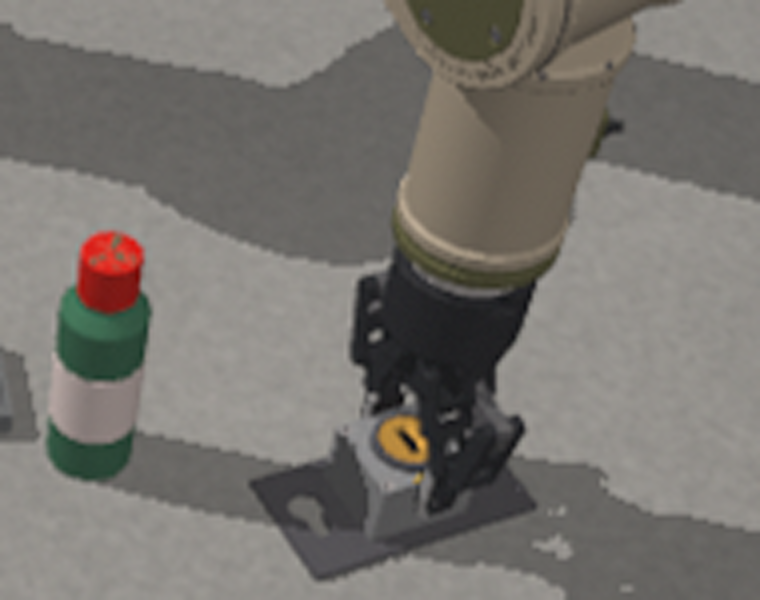

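>>> drive_tool:
  moves: [-0.3, 0, 0, 0, 0, 0, -0.8, 0, 0, 0, 0, 0, -1.5, 0, 0, 0, 0, 0, -2, 0, 0, 0, 0, 0, -2, 0, 0, 0, 0, 0, -2, 0, 0, 0, 0, 0, -2, 0, 0, 0, 0, 0, -2, 0, 0, 0, 0, 0, -2, 0, 0, 0, 0, 0, -1.5, 0, 0, 0, 0, 0, -0.8, 0, 0, 0, 0, 0, -0.3, 0, 0, 0, 0, 0, 0, 0, 0, 0, 0, 0, 0, 0, 0, 0, 0, 0, 0, 0, 0, 0, 0, 0]

```text
time: 4.58
tool_pos: [454.0, 304.6, 184.8]
tcp_rot: [-77.0, 89.9, -151.5]
ft_force: [1.0, -0.7, -4.7]
finger_gap: 54.8
```

```bash
cat >> h.py <<'E'
def zoom(n,fn,x0,y0,w=190,h=150,f=4):
    s=save(n,fn); im=cv2.imread('pics/'+fn+'.png'); cv2.imwrite('pics/'+fn+'z.png',cv2.resize(im[y0:y0+h,x0:x0+w],None,fx=f,fy=f,interpolation=cv2.INTER_CUBIC)); return s
E
python3 - <<'E'
from h import *
st()
zoom('scene','scene3',300,30)
E
```

```text
t 4.58 p [454.  304.6 184.8] q [28.49  0.89 97.06  0.   82.2  13.  ] F [ 1.  -0.7 -4.7] M [ 0.01 -0.01  0.06] gap 54.8
[[-2.200e-03 -1.200e-03 -1.000e+00]
 [ 9.637e-01  2.670e-01 -2.500e-03]
 [ 2.670e-01 -9.637e-01  6.000e-04]]
```

View pics/scene3z.png

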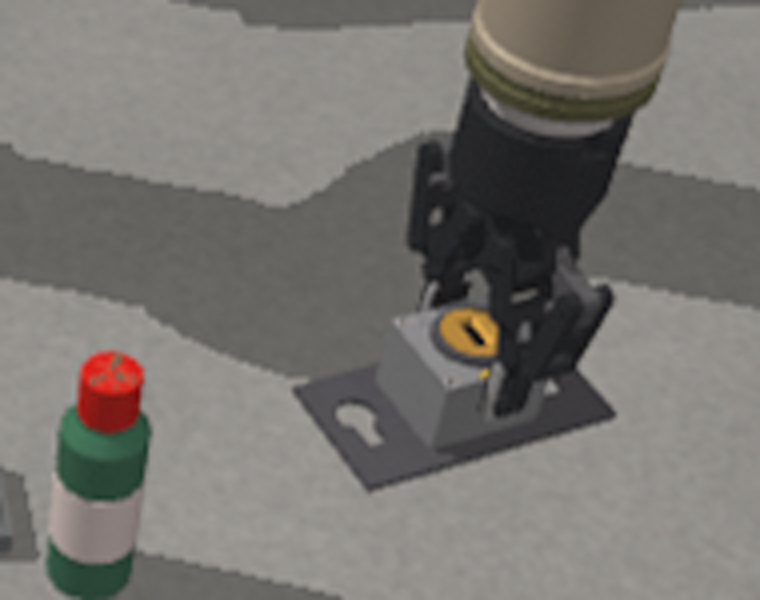

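```bash
cat > ms.py <<'E'
from h import *
def swt(s,p,M,show=True):
    # switch in tool frame: coordinates: X=along tool y (switch +x), Y = -? switch y, Z = -tool x
    C=cloud(s); ok=s['z_map']>0
    L=(C-p)@M   # tool coords
    sx,sy,sz=L[...,1],-L[...,2],-L[...,0]   # tool y=+switch x ; switch y = z x x
    hsv=cv2.cvtColor(s['image'],cv2.COLOR_RGB2HSV)
    m=ok&(abs(sx)<60)&(abs(sy)<95)&(sz>-20)&(sz<-6)&(hsv[...,2]<130)
    P=np.c_[sx[m],sy[m],sz[m]]
    P=P[abs(P[:,1])>34]
    for k in range(6):
        A=np.c_[P[:,:2],np.ones(len(P))]; co=np.linalg.lstsq(A,P[:,2],rcond=None)[0]; P=P[abs(P[:,2]-A@co)<2.5]
    print('plate n',len(P),'slope x,y deg',np.degrees(co[:2]).round(2),'z0',co[2].round(2))
    rr=cv2.minAreaRect(P[:,:2].astype(np.float32)); print('plate rect',rr)
    m=ok&(abs(sx)<45)&(abs(sy)<50)&(sz>24)&(sz<42)&(hsv[...,0]>9)&(hsv[...,0]<26)&(hsv[...,1]>140)
    print('brass n',m.sum(),sx[m].mean(),sy[m].mean(),sz[m].mean())
    m=ok&(abs(sx)<45)&(abs(sy)<50)&(sz>24)&(sz<32.5)&(hsv[...,1]<40)&(hsv[...,2]>90)
    print('top n',m.sum(),np.percentile(sy[m],[2,98]),np.percentile(sx[m],[2,98]),np.median(sz[m]))
if __name__=='__main__':
    import sys
    p,M,_=tool(); swt(load(sys.argv[1]),p,M)
E
python3 ms.py scene3
```

```text
plate n 661 slope x,y deg [-0.07 -0.13] z0 -11.89
plate rect ((0.5339889526367188, -2.5585174560546875), (82.8624267578125, 153.91976928710938), 0.26858076453208923)
brass n 118 -2.2758186981410238 -3.8404695814405767 34.46279964840215
top n 233 [-36.00674272  23.81379465] [-28.53051251  32.53554031] 29.98491501682571
```

```bash
cat >> h.py <<'E'
PO=np.array([635.4,-30.9,64.9]); TILT=25.0; PYAW=-22.4   # scene-camera frame
def panel():
    u=yawv(PYAW); t=np.radians(TILT); ax=u*np.cos(t)+np.array([0,0,np.sin(t)]); n=-u*np.sin(t)+np.array([0,0,np.cos(t)]); return ax,np.cross(n,ax),n
def sw_target(px,py,pz,off,O=None):
    # tool pose that puts switch origin at panel (px,py,pz); off = switch origin in tool frame
    ax,ay,n=panel(); Rt=np.c_[-n,ax,-ay]; O=PO if O is None else O
    return O+px*ax+py*ay+pz*n-Rt@np.array(off), Rt
E
python3 - <<'E'
from h import *
p,Rt=sw_target(10,0,70,[15.9,0.5,2.5]); print(p)
plan(p+[0,0,20],Rt); print(Rt.T)
E
```

```text
[610.74923677 -18.03565881 146.76671239]
t cm [ 1.812  6.487 35.277] rows 15 [0.121 0.432 2.352] | rot [37.3  -8.19 24.2 ] rows 7 [ 5.328 -1.169  3.457] | order tr
[[ 3.90730038e-01 -1.61047300e-01 -9.06307787e-01]
 [ 8.37923270e-01 -3.45367049e-01  4.22618262e-01]
 [-3.81070376e-01 -9.24546034e-01  2.77555756e-17]]
```

>>> drive_tool:
  moves: [0, 0.13, 0.706, 0, 0, 0, 0, 0.302, 1.646, 0, 0, 0, 0, 0.432, 2.352, 0, 0, 0, 0, 0.432, 2.352, 0, 0, 0, 0, 0.432, 2.352, 0, 0, 0, 0, 0.432, 2.352, 0, 0, 0, 0, 0.432, 2.352, 0, 0, 0, 0, 0.432, 2.352, 0, 0, 0, 0, 0.432, 2.352, 0, 0, 0, 0, 0.432, 2.352, 0, 0, 0, 0, 0.432, 2.352, 0, 0, 0, 0, 0.432, 2.352, 0, 0, 0, 0, 0.432, 2.352, 0, 0, 0, 0, 0.432, 2.352, 0, 0, 0, 0, 0.432, 2.352, 0, 0, 0, 0, 0.302, 1.646, 0, 0, 0, 0, 0.13, 0.706, 0, 0, 0]

```text
time: 6.05
tool_pos: [611.9, -20.3, 185.7]
tcp_rot: [-62.3, 89.9, -137.0]
ft_force: [0.5, -0.1, -4.1]
finger_gap: 55.4
```

>>> drive_tool:
  moves: [0, 0, 0, 2.66, -0.585, 1.73, 0, 0, 0, 5.33, -1.17, 3.457, 0, 0, 0, 5.33, -1.17, 3.457, 0, 0, 0, 5.33, -1.17, 3.457, 0, 0, 0, 5.33, -1.17, 3.457, 0, 0, 0, 5.33, -1.17, 3.457, 0, 0, 0, 5.33, -1.17, 3.457, 0, 0, 0, 2.66, -0.585, 1.73, 0, 0, 0, 0, 0, 0, 0, 0, 0, 0, 0, 0, 0, 0, 0, 0, 0, 0]

```text
time: 6.97
tool_pos: [611.5, -17.3, 186.6]
tcp_rot: [90.2, 65.0, -22.1]
ft_force: [0.5, 0.0, -3.2]
finger_gap: 55.2
```

```bash
python3 - <<'E'
from h import *
st()
s=zoom('scene','scene4',180,130); t=zoom('top','top4',200,110)
import ms; p,M,_=tool(); ms.swt(s,p,M)
p,Rt=sw_target(10,0,70,[15.9,0.5,2.5]); plan(p,Rt)
E
```

```text
t 6.97 p [611.5 -17.3 186.6] q [ -1.28 -10.07 110.89 -10.44  56.04  25.09] F [ 0.5  0.  -3.2] M [ 0.18  0.45 -0.  ] gap 55.2
[[ 0.392  -0.1591 -0.9061]
 [ 0.8382 -0.3442  0.4231]
 [-0.3792 -0.9253 -0.0016]]
plate n 752 slope x,y deg [-0.08 -0.01] z0 -11.95
plate rect ((0.09679412841796875, -1.8783187866210938), (85.95816040039062, 150.3574981689453), 0.4906005263328552)
brass n 24 -2.9775085823288734 10.017003324555372 35.329413829599496
top n 231 [-33.30325209  29.50011975] [-26.37880787  35.45382942] 29.98488269928143
t cm [ 3.581 -1.781  0.073] rows 2 [ 1.791 -0.89   0.037] | rot [-0.01 -0.11 -0.07] rows 1 [-0.007 -0.113 -0.068] | order tr
```

View pics/scene4z.png

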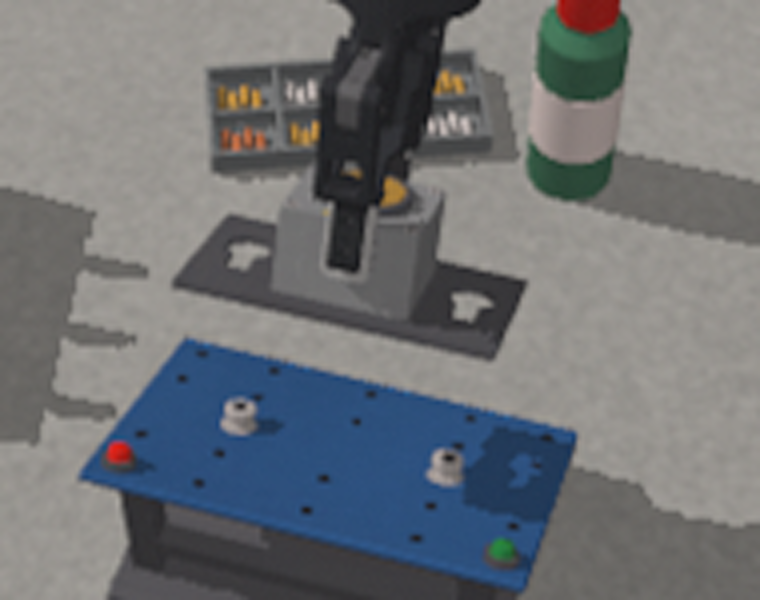

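View pics/top4z.png

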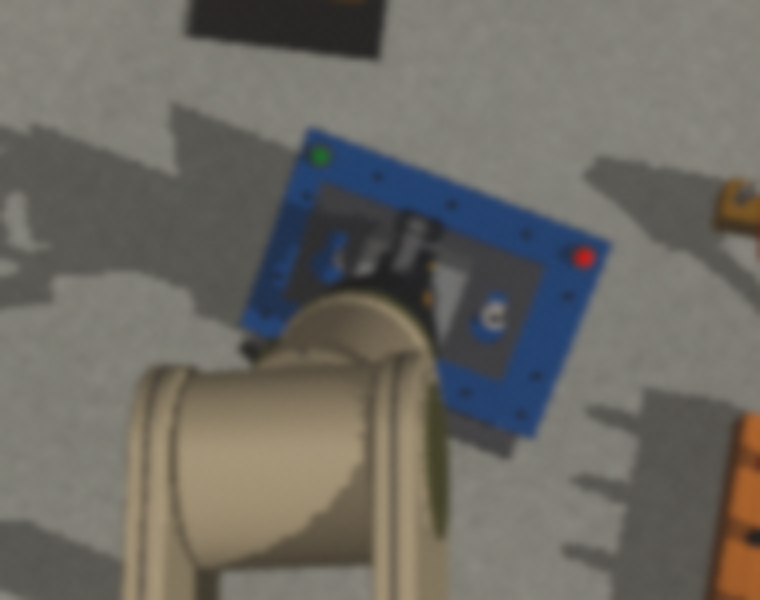

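```bash
python3 - <<'E'
from h import *
p,Rt=sw_target(10,0,20,[15.9,0.1,1.9]); plan(p,Rt)
E
```

```text
t cm [ 8.581 -1.747  0.143] rows 4 [ 2.145 -0.437  0.036] | rot [-0.01 -0.11 -0.07] rows 1 [-0.007 -0.113 -0.068] | order tr
```

>>> drive_tool:
  moves: [0.6, -0.25, 0.02, 0, -0.11, -0.07, 1.2, -0.3, 0.023, 0, 0, 0, 1.5, -0.3, 0.025, 0, 0, 0, 1.5, -0.3, 0.025, 0, 0, 0, 1.5, -0.25, 0.02, 0, 0, 0, 1.2, -0.2, 0.02, 0, 0, 0, 0.8, -0.147, 0.01, 0, 0, 0, 0.28, 0, 0, 0, 0, 0, 0, 0, 0, 0, 0, 0, 0, 0, 0, 0, 0, 0, 0, 0, 0, 0, 0, 0]

```text
time: 7.98
tool_pos: [630.6, -26.7, 102.5]
tcp_rot: [90.1, 64.9, -22.4]
ft_force: [1.4, 0.2, -2.9]
finger_gap: 55.0
```

```bash
python3 - <<'E'
from h import *
st()
s=zoom('scene','scene5',190,180,150,115,5); t=zoom('top','top5',240,130,125,100,6)
import ms; p,M,_=tool(); ms.swt(s,p,M)
p,Rt=sw_target(10,0,20,[15.9,0.1,1.9]); plan(p,Rt)
E
```

```text
t 7.98 p [630.6 -26.7 102.5] q [ -2.24  -1.49 112.31 -11.7   46.02  26.63] F [ 1.4  0.2 -2.9] M [0.17 0.41 0.05] gap 55.0
[[ 3.926e-01 -1.614e-01 -9.054e-01]
 [ 8.367e-01 -3.460e-01  4.245e-01]
 [-3.818e-01 -9.242e-01 -8.000e-04]]
plate n 732 slope x,y deg [ 0.11 -0.02] z0 -12.08
plate rect ((1.9116325378417969, -2.3558731079101562), (150.26426696777344, 83.20694732666016), 89.85736083984375)
brass n 28 -3.5229146784881604 6.603837023543913 35.12508305788319
top n 209 [-33.89238809  29.25343313] [-26.46267063  35.5032197 ] 29.638583559789065
t cm [ 0.08  -0.048  0.016] rows 1 [ 0.08  -0.048  0.016] | rot [-0.06 -0.02 -0.12] rows 1 [-0.063 -0.025 -0.122] | order tr
```

View pics/scene5z.png

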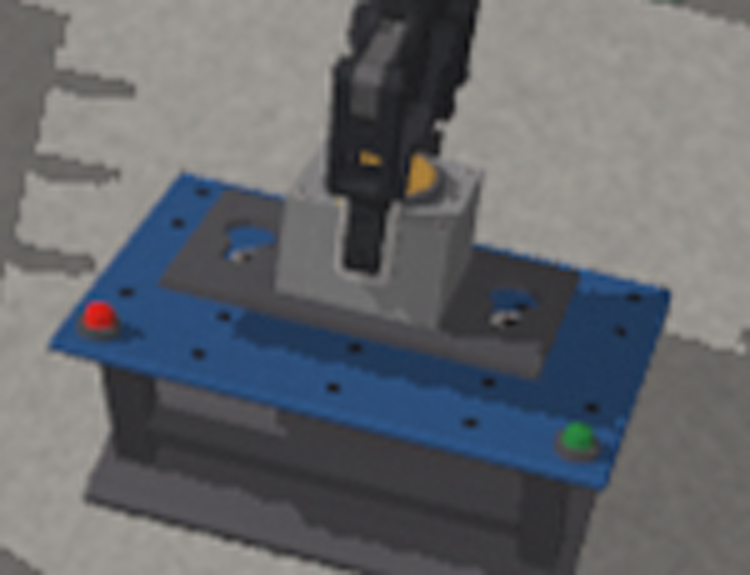

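View pics/top5z.png

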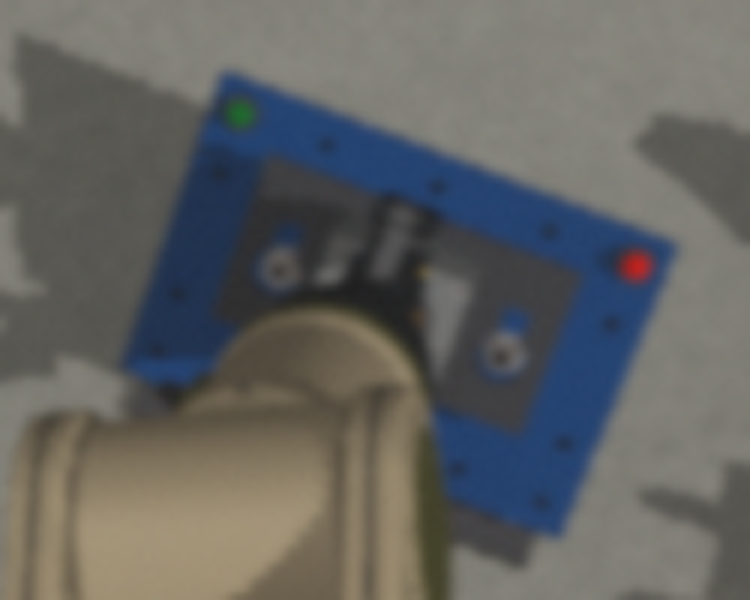

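```bash
cat > ov.py <<'E'
from h import *
def ov(fn,out,box,f,O,px,py,pz,yaw=0,sub=None):
    s=load(fn); x0,y0,w,h=box; im=cv2.cvtColor(s['image'],cv2.COLOR_RGB2BGR)[y0:y0+h,x0:x0+w]; im=cv2.resize(im,None,fx=f,fy=f,interpolation=cv2.INTER_CUBIC)
    ax,ay,n=panel(); a=np.linspace(0,2*np.pi,40)
    def dr(P,c):
        q=(proj(s,O+P@np.array([ax,ay,n]))-[x0,y0]+0.5)*f; cv2.polylines(im,[np.round(q*16).astype(np.int32)],False,c,1,cv2.LINE_AA,4)
    for sg in (1,-1):
        dr(np.c_[8*np.cos(a),sg*54+8*np.sin(a),0*a+10.5],(0,255,0))
        for dz in (4,):
            Z=pz+dz; hx,hy=px-10,py+sg*54
            t=np.arcsin(5.5/10.5); b=np.linspace(t,2*np.pi-t,40)
            arc=np.c_[hx+10.5*np.cos(b),hy+10.5*np.sin(b),0*b+Z]
            sl=np.linspace(-np.pi/2,np.pi/2,15); sx=px+10-1.5
            slot=np.c_[sx+5.5*np.cos(sl),hy+5.5*np.sin(sl),0*sl+Z]
            dr(np.r_[arc,slot,arc[:1]],(0,0,255))
    Z=pz+4
    dr(np.array([[px+i*40,py+j*75,Z] for i,j in ((1,1),(1,-1),(-1,-1),(-1,1),(1,1))],float),(0,255,255))
    dr(np.array([[i*75,j*110,0] for i,j in ((1,1),(1,-1),(-1,-1),(-1,1),(1,1))],float),(255,255,0))
    cv2.imwrite('pics/'+out+'.png',im)
if __name__=='__main__':
    ov('top5','ovt',(250,135,110,95),7,np.array([634.0,-27.2,65.2]),10,0,20)
    ov('scene5','ovs',(195,205,140,80),5.6,np.array([635.4,-30.9,64.9]),10,0,20)
E
python3 ov.py
```

```text
(no output)
```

View pics/ovt.png

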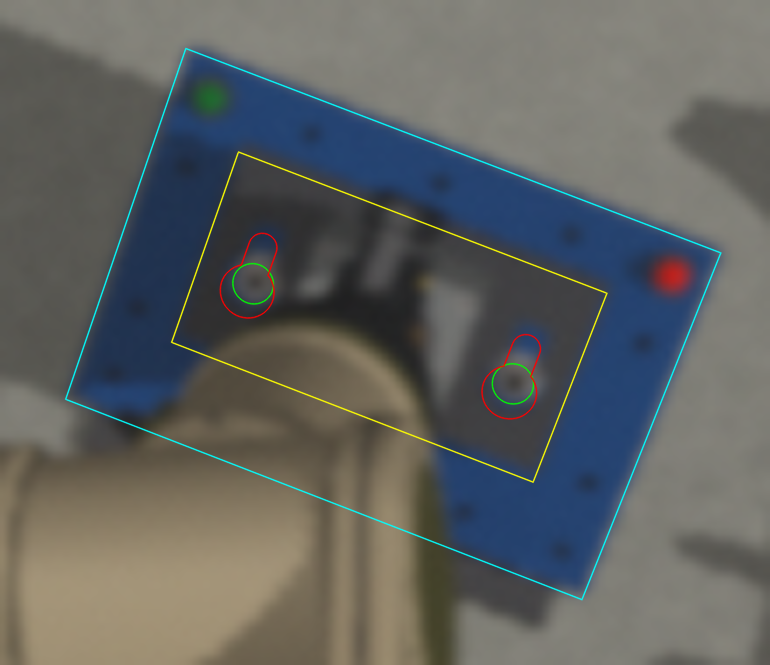

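View pics/ovs.png

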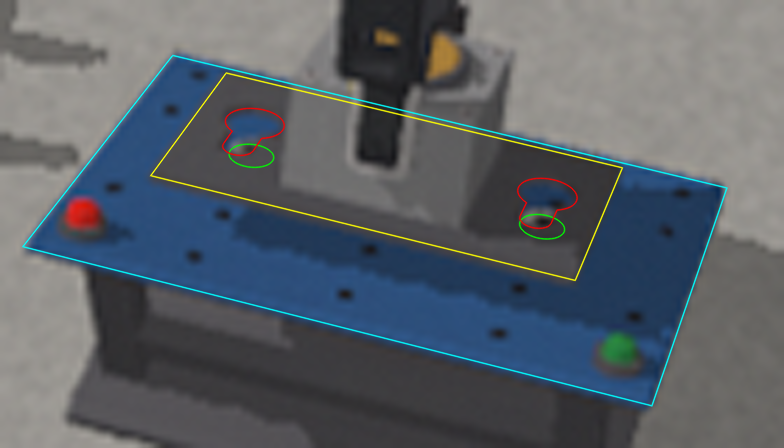

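```bash
python3 - <<'E'
from ov import *
O1=np.array([634.0,-27.2,65.2]);O2=np.array([635.4,-30.9,64.9])
ov('top5','a1',(273,160,24,24),15,O1,10,0,20); ov('top5','a2',(311,174,24,24),15,O1,10,0,20)
ov('scene5','a3',(228,216,24,24),15,O2,10,0,20); ov('scene5','a4',(280,228,24,24),15,O2,10,0,20)
I=[cv2.imread(f'pics/a{i}.png') for i in (1,2,3,4)]
T=np.vstack([np.hstack(I[:2]),np.hstack(I[2:])]); T=np.clip(T.astype(float)*1.6,0,255).astype(np.uint8); T=cv2.resize(T,(600,600)); cv2.imwrite('pics/ovz.png',T)
E
```

```text
(no output)
```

View pics/ovz.png

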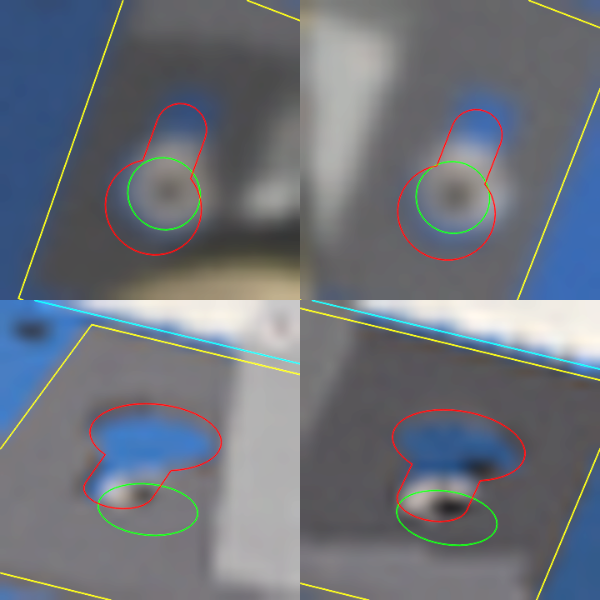

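```bash
python3 - <<'E'
from ov import *
O1=np.array([634.0,-27.2,65.2]);O2=np.array([635.4,-30.9,64.9])
ov('top0','a1',(275,162,24,24),15,O1,10,0,-200); ov('top0','a2',(312,176,24,24),15,O1,10,0,-200)
ov('scene0','a3',(228,222,24,24),15,O2,10,0,-200); ov('scene0','a4',(280,234,24,24),15,O2,10,0,-200)
I=[cv2.imread(f'pics/a{i}.png') for i in (1,2,3,4)]
T=np.vstack([np.hstack(I[:2]),np.hstack(I[2:])]); T=np.clip(T.astype(float)*1.1,0,255).astype(np.uint8); T=cv2.resize(T,(600,600)); cv2.imwrite('pics/ovz0.png',T)
E
```

```text
(no output)
```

View pics/ovz0.png

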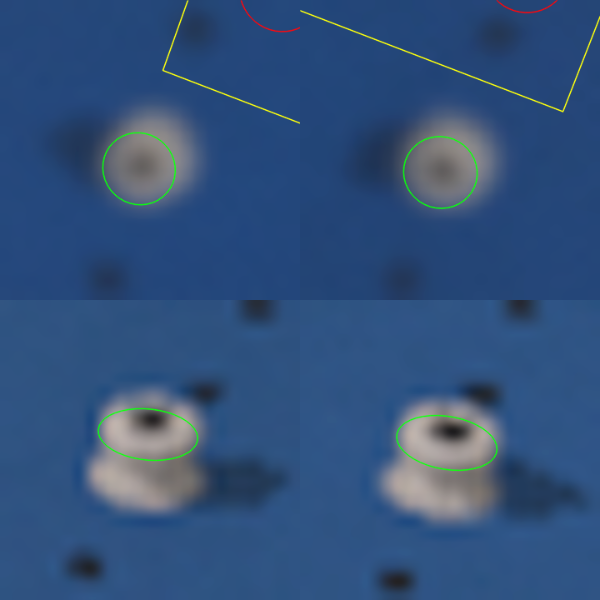

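```bash
python3 - <<'E'
from h import *
s=load('scene0'); C=cloud(s); ax,ay,n=panel(); O=np.array([635.4,-30.9,64.9])
D=(C-O)
print(np.arange(234,248))
for v in range(228,241): print(v,((D@n)[v,234:248]).round(1))
print('a')
for v in range(228,241): print(v,((D@ax)[v,234:248]).round(1))
print(proj(s,O+54*-ay+10.5*n), s['image'][228:240,240])
E
```

```text
[234 235 236 237 238 239 240 241 242 243 244 245 246 247]
228 [ 2.6  0.5  2.2 -0.3  1.9 -1.   1.7 -0.5  0.2 -0.1  2.1 -1.3  0.6  0.1]
229 [-0.5  1.7  0.1  1.7  0.6 -0.6  1.4  0.8 -0.4 -0.2  1.5  0.9  1.8  1.1]
230 [ 1.1  1.8  0.1 -0.6 10.1 10.2 13.1 -0.   1.8 -1.6  0.5  0.3 -0.4 -1.3]
231 [ 0.3  0.5 12.4 11.2 10.3 10.6 13.5 11.5 10.5 -0.1  0.5  1.2  0.7  1.2]
232 [-0.5  0.8 10.6 12.8  9.6 12.4 10.7 11.5 10.2 10.4  1.2 -0.4  0.5 -0. ]
233 [ 0.1  0.9 10.5 10.8 11.2 11.4 11.6 11.3 11.8  9.   0.6 -0.2  1.   1.5]
234 [ 0.9 -1.6  7.3  9.2  9.8  9.3 11.1  9.4  9.5  2.1  1.1  0.   1.3 -0.3]
235 [-0.3  1.5  1.5  3.3  6.9  8.4  7.5  8.   0.2  1.1  0.8  0.7 -0.2  1.8]
236 [ 1.4  1.5  2.2 -0.1  3.2  3.4  1.8  1.2  1.3  0.3  1.1 -0.3  1.   0.8]
237 [ 1.200e+00  4.000e-01  1.100e+00  1.300e+00  1.400e+00  2.100e+00
  1.500e+00  1.000e-01  8.000e-01  9.000e-01  1.000e-01  8.000e-01
 -7.000e-01  5.203e+02]
238 [ 1.   0.2  1.  -0.9  1.6  0.3  0.3 -0.8  0.3 -0.   0.7  0.7  1.1  0.5]
239 [-0.4  0.2  2.2 -0.5 -0.   0.2 -0.5  0.3  0.5 -0.1 -0.6  0.   0.5  0.9]
240 [ 2.1  0.6  1.4  0.   0.4  1.5  1.1  1.1
[... 737 characters left out ...]
9.6 -10.7
 -13.  -10.7]
236 [ 4.1  3.4  3.7 -1.   3.4  2.9 -0.7 -2.5 -3.3 -5.8 -5.3 -8.5 -7.4 -8.6]
237 [ 7.400e+00  5.300e+00  5.500e+00  4.800e+00  4.100e+00  4.500e+00
  2.600e+00 -6.000e-01 -4.000e-01 -1.200e+00 -3.300e+00 -3.000e+00
 -6.300e+00  8.267e+02]
238 [10.7  8.6  8.9  5.1  8.1  5.2  4.3  1.7  2.4  1.1  1.3  0.5  0.2 -1.6]
239 [12.1 12.2 14.5  9.3  9.1  8.6  6.6  7.   6.4  4.6  2.9  3.   2.8  2.6]
240 [19.6 16.4 16.7 13.7 13.4 14.2 12.8 11.8 10.5  9.1  7.7  9.1  7.3  4.6]
[[239.30796601 232.21522495]] [[ 39  73 116]
 [ 97 107 130]
 [113 113 117]
 [ 40  37  38]
 [107 101 100]
 [155 147 144]
 [130 123 121]
 [114 109 107]
 [116 110 108]
 [137 128 125]
 [127 123 132]
 [ 38  71 117]]
```

>>> drive_tool:
  moves: [0.2, -0.1, -0.03, 0, 0, 0, 0.4, -0.05, -0.02, 0, 0, 0, 0.4, 0, 0, 0, 0, 0, 0.3, 0, 0, 0, 0, 0, 0.2, 0, 0, 0, 0, 0, 0.2, 0, 0, 0, 0, 0, 0.15, 0, 0, 0, 0, 0, 0.15, 0, 0, 0, 0, 0, 0, 0, 0, 0, 0, 0, 0, 0, 0, 0, 0, 0]

```text
time: 8.92
tool_pos: [636.3, -28.9, 83.0]
tcp_rot: [90.0, 65.0, -22.5]
ft_force: [-10.8, 1.1, 5.7]
finger_gap: 55.0
```

```bash
cat >> h.py <<'E'
def swpose(off=(15.9,0.1,1.9),O=None):
    p,M,s=tool(); ax,ay,n=panel(); O=PO if O is None else O
    w=p+M@np.array(off)-O; print('switch in panel x %.2f y %.2f z %.2f'%(w@ax,w@ay,w@n),'F panel',np.array([s['ft_force']@ax,s['ft_force']@ay,s['ft_force']@n]).round(1))
E
python3 - <<'E'
from h import *
st(); swpose()
s=zoom('scene','scene6',190,180,150,115,5)
import ms; p,M,_=tool(); ms.swt(s,p,M)
E
```

```text
t 8.92 p [636.3 -28.9  83. ] q [ -2.46   1.11 111.96 -12.03  43.92  26.98] F [-10.8   1.1   5.7] M [ 0.07  1.11 -0.18] gap 55.0
[[ 3.903e-01 -1.615e-01 -9.064e-01]
 [ 8.377e-01 -3.462e-01  4.224e-01]
 [-3.821e-01 -9.241e-01  2.000e-04]]
switch in panel x 7.79 y 0.27 z 0.45 F panel [-7.  -3.1  9.5]
plate n 1028 slope x,y deg [ 0.26 -0.08] z0 -15.01
plate rect ((0.13320159912109375, 0.148590087890625), (189.69102478027344, 119.58525085449219), 89.9822769165039)
brass n 25 -2.648404842935427 8.992673347774028 35.05767692391272
top n 217 [-33.99051122  29.35874356] [-25.97469616  34.73931941] 29.79864196801819
```

View pics/scene6z.png

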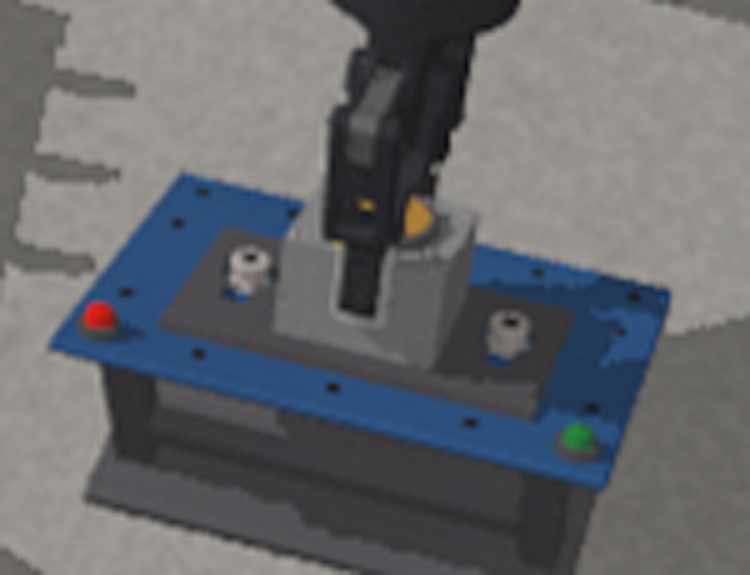

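>>> drive_tool:
  moves: [-0.15, 0, 0, 0, 0, 0, 0, -0.1, 0, 0, 0, 0, 0, -0.2, 0, 0, 0, 0, 0, -0.2, 0, 0, 0, 0, 0, -0.2, 0, 0, 0, 0, 0, -0.2, 0, 0, 0, 0, 0, -0.2, 0, 0, 0, 0, 0, -0.2, 0, 0, 0, 0, 0, -0.15, 0, 0, 0, 0, 0, -0.15, 0, 0, 0, 0, 0, 0, 0, 0, 0, 0, 0, 0, 0, 0, 0, 0]

```text
time: 9.97
tool_pos: [622.6, -23.2, 77.1]
tcp_rot: [90.0, 65.0, -22.4]
ft_force: [0.7, -0.3, -4.2]
finger_gap: 54.7
```

```bash
python3 - <<'E'
from h import *
st(); swpose()
E
```

```text
t 9.97 p [622.6 -23.2  77.1] q [ -1.85  -0.47 114.25 -12.52  43.3   27.99] F [ 0.7 -0.3 -4.2] M [0.12 0.46 0.02] gap 54.7
[[ 3.910e-01 -1.614e-01 -9.061e-01]
 [ 8.375e-01 -3.461e-01  4.230e-01]
 [-3.818e-01 -9.242e-01 -2.000e-04]]
switch in panel x -8.17 y 0.36 z 1.40 F panel [-1.1 -0.1 -4.1]
```

>>> drive_tool:
  moves: [0, -0.1, 0, 0, 0, 0, 0, -0.1, 0, 0, 0, 0, 0, -0.1, 0, 0, 0, 0, 0, -0.1, 0, 0, 0, 0, 0, 0, 0, 0, 0, 0, 0, 0, 0, 0, 0, 0]

```text
time: 10.47
tool_pos: [619.5, -21.9, 75.6]
tcp_rot: [90.0, 65.0, -22.4]
ft_force: [0.4, -0.6, -3.1]
finger_gap: 54.5
```

```bash
python3 - <<'E'
from h import *
st(); swpose()
E
```

```text
t 10.47 p [619.5 -21.9  75.6] q [ -1.7   -0.83 114.79 -12.65  43.13  28.25] F [ 0.4 -0.6 -3.1] M [ 0.07  0.26 -0.05] gap 54.5
[[ 3.914e-01 -1.614e-01 -9.059e-01]
 [ 8.372e-01 -3.461e-01  4.234e-01]
 [-3.819e-01 -9.242e-01 -3.000e-04]]
switch in panel x -11.85 y 0.39 z 1.50 F panel [-0.8 -0.4 -3.1]
```

>>> drive_tool:
  moves: [0, -0.1, 0, 0, 0, 0, 0, -0.1, 0, 0, 0, 0, 0, -0.1, 0, 0, 0, 0, 0, 0, 0, 0, 0, 0, 0, 0, 0, 0, 0, 0]

```text
time: 10.88
tool_pos: [618.9, -21.4, 76.1]
tcp_rot: [90.2, 64.7, -22.3]
ft_force: [8.1, -3.8, -3.6]
finger_gap: 55.4
```

```bash
python3 - <<'E'
from h import *
st(); swpose()
zoom('scene','scene7',190,180,150,115,5); zoom('top','top7',240,130,125,100,6)
E
```

```text
t 10.88 p [618.9 -21.4  76.1] q [ -1.63  -1.11 115.09 -12.81  42.89  28.46] F [ 8.1 -3.8 -3.6] M [-0.5  -0.79 -0.17] gap 55.4
[[ 0.3953 -0.1622 -0.9041]
 [ 0.8354 -0.3457  0.4272]
 [-0.3819 -0.9242 -0.0012]]
switch in panel x -12.21 y 0.57 z 2.22 F panel [ 6.6 -0.4 -7.1]
```

View pics/scene7z.png

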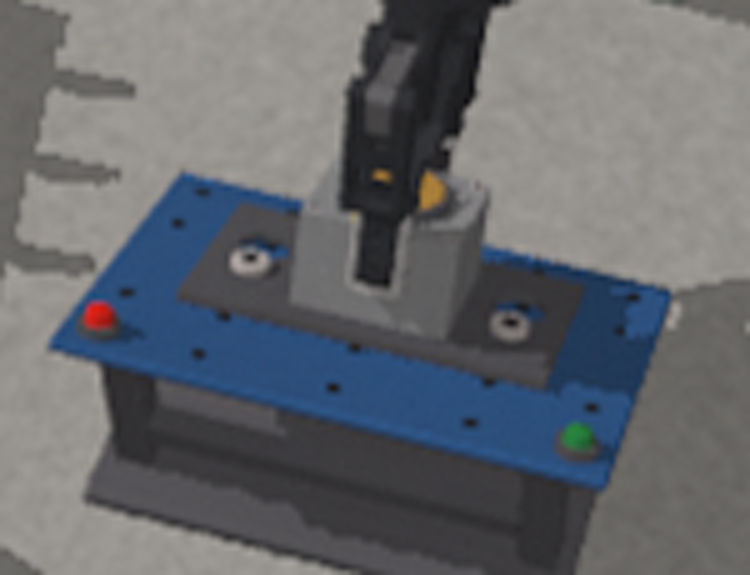

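View pics/top7z.png

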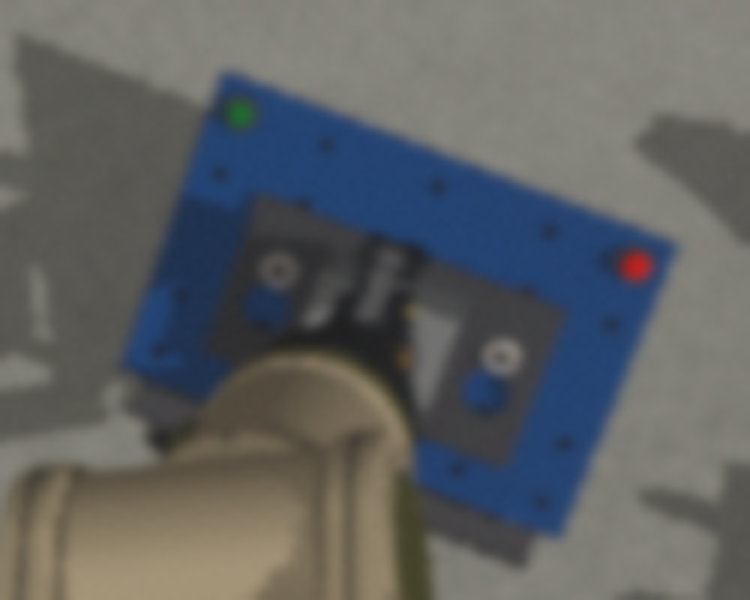

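>>> drive_tool:
  moves: [0.1, 0.05, 0, 0, 0, 0, 0.1, 0.05, 0, 0, 0, 0, 0, 0, 0, 0, 0, 0, 0, 0, 0, 0, 0, 0]

```text
time: 11.32
tool_pos: [619.8, -21.6, 74.5]
tcp_rot: [90.1, 64.8, -22.3]
ft_force: [0.6, -0.9, 5.9]
finger_gap: 55.1
```

```bash
python3 - <<'E'
from h import *
st(); swpose()
E
```

```text
t 11.32 p [619.8 -21.6  74.5] q [ -1.67  -0.77 114.9  -12.76  42.83  28.41] F [ 0.6 -0.9  5.9] M [-0.17  0.05 -0.21] gap 55.1
[[ 0.3936 -0.1617 -0.9049]
 [ 0.8361 -0.3461  0.4255]
 [-0.382  -0.9242 -0.0011]]
switch in panel x -12.08 y 0.74 z 0.44 F panel [ 3.3 -0.6  4.9]
```

Open and back off along the normal.

>>> drive_tool:
  moves: [0, 0, 0, 0, 0, 0, 0, 0, 0, 0, 0, 0, 0, 0, 0, 0, 0, 0, 0, 0, 0, 0, 0, 0, 0, 0, 0, 0, 0, 0, 0, 0, 0, 0, 0, 0]
  hand: 8.5

```text
time: 11.82
tool_pos: [618.2, -21.4, 72.5]
tcp_rot: [90.0, 65.0, -22.4]
ft_force: [0.0, -0.8, -0.3]
finger_gap: 85.1
```

```bash
python3 - <<'E'
from h import *
st(); swpose()
E
```

```text
t 11.82 p [618.2 -21.4  72.5] q [ -1.66  -0.7  115.02 -12.74  42.84  28.41] F [ 0.  -0.8 -0.3] M [ 0.07  0.16 -0.07] gap 85.1
[[ 3.906e-01 -1.613e-01 -9.063e-01]
 [ 8.376e-01 -3.461e-01  4.226e-01]
 [-3.819e-01 -9.242e-01 -1.000e-04]]
switch in panel x -14.39 y 0.33 z -0.75 F panel [ 0.2 -0.7 -0.4]
```

>>> drive_tool:
  moves: [-0.4, 0, 0, 0, 0, 0, -0.8, 0, 0, 0, 0, 0, -1.5, 0, 0, 0, 0, 0, -2, 0, 0, 0, 0, 0, -2, 0, 0, 0, 0, 0, -2, 0, 0, 0, 0, 0, -2, 0, 0, 0, 0, 0, -2, 0, 0, 0, 0, 0, -1.5, 0, 0, 0, 0, 0, -0.8, 0, 0, 0, 0, 0]

```text
time: 12.65
tool_pos: [560.1, 3.2, 212.1]
tcp_rot: [90.3, 64.8, -22.2]
ft_force: [0.0, 0.2, 0.7]
finger_gap: 84.9
```

```bash
python3 - <<'E'
from h import *
st()
zoom('scene','scene8',190,180,150,115,5); zoom('top','top8',240,130,125,100,6)
import ov
ov.ov('top8','ovt8',(250,135,110,95),7,np.array([634.3,-28,65.2]),-10,0,0)
ov.ov('scene8','ovs8',(195,205,140,80),5.6,np.array([634.9,-30.9,64.9]),-10,0,0)
E
```

```text
t 12.65 p [560.1   3.2 212.1] q [  1.48 -19.87 116.29 -11.32  60.72  27.48] F [0.  0.2 0.7] M [0.12 0.18 0.01] gap 84.9
[[ 0.3947 -0.1611 -0.9046]
 [ 0.8359 -0.3459  0.4263]
 [-0.3815 -0.9244 -0.0019]]
```

View pics/ovt8.png

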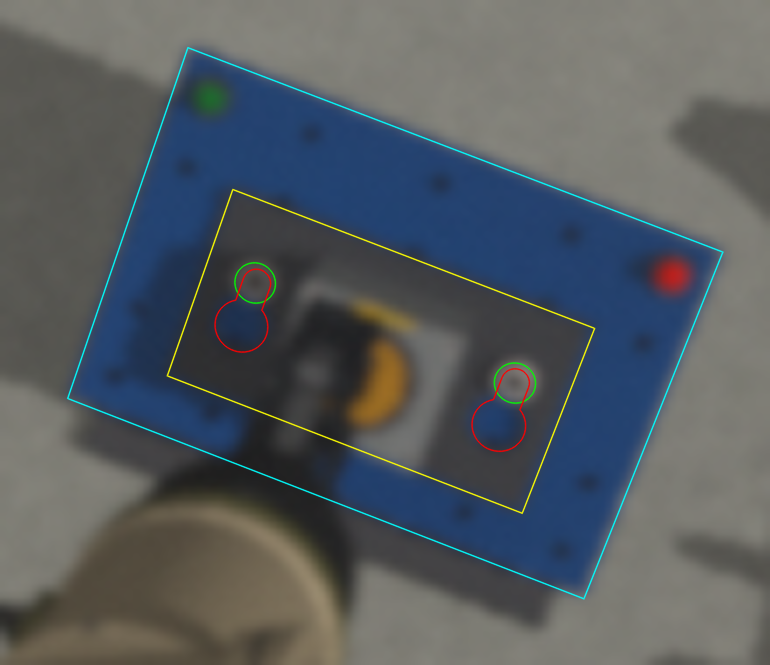

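View pics/ovs8.png

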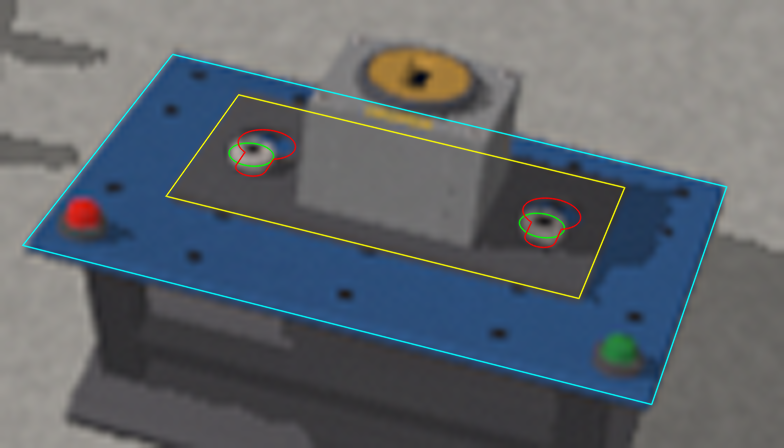

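```bash
python3 - <<'E'
from h import *
ax,ay,n=panel()
def ray(s,u,v,O,h):
    K=s['camera_matrix']; d=R.from_euler('xyz',s['orientation'],degrees=True).as_matrix()@np.array([(u-K[0,2])/K[0,0],(v-K[1,2])/K[1,1],1]); e=s['eye']
    t=((O+h*n-e)@n)/(d@n); return e+t*d
for fn,O,box in (('scene8',np.array([634.9,-30.9,64.9]),(250,205,300,230)),('top8',np.array([634.3,-28,65.2]),(285,175,320,205))):
    s=load(fn); hsv=cv2.cvtColor(s['image'],cv2.COLOR_RGB2HSV); b=np.zeros(hsv.shape[:2],np.uint8); x0,y0,x1,y1=box
    m=(hsv[...,0]>8)&(hsv[...,0]<26)&(hsv[...,1]>120); b[y0:y1,x0:x1]=m[y0:y1,x0:x1]
    c=max(cv2.findContours(b,0,2)[0],key=cv2.contourArea); hull=cv2.convexHull(c); M=cv2.moments(hull); u,v=M['m10']/M['m00'],M['m01']/M['m00']
    e=cv2.fitEllipse(c); P=ray(s,*e[0],O,51); w=P-O
    print(fn,'hull c',u,v,'ell',e,'P',P.round(1),'panel',(w@ax).round(2),(w@ay).round(2),'pred px',proj(s,O-10*ax+51*n))
    C=cloud(s); mm=b>0; D=C[mm]; print(D.mean(0), ((D-O)@n).mean())
E
```

```text
scene8 hull c 269.48858447488584 217.92998477929984 ell ((269.4552001953125, 217.85984802246094), (7.929898262023926, 17.370216369628906), 97.51676940917969) P [604.5 -17.6 105.7] panel -12.81 0.72 pred px [[268.73154943 218.40367041]]
[606.32245953 -18.31693378 105.9213177 ] 50.37051197211575
top8 hull c 303.7251461988304 189.7982456140351 ell ((303.91748046875, 189.7476348876953), (6.257649898529053, 12.505008697509766), 20.920106887817383) P [603.6 -23.9 107.5] panel -9.31 -7.91 pred px [[301.04100292 188.90511237]]
[602.61634038 -23.21565383 130.72866673] 72.53940447560804
```

```bash
python3 - <<'E'
from h import *
s=load('scene0'); C=cloud(s); hsv=cv2.cvtColor(s['image'],cv2.COLOR_RGB2HSV); ok=s['z_map']>0
for nm,(x0,y0,x1,y1) in dict(blue=(85,190,115,228),bigred=(112,220,148,255),red=(134,186,158,208),pad=(125,268,165,302)).items():
    h=hsv[y0:y1,x0:x1]; c=C[y0:y1,x0:x1]; o=ok[y0:y1,x0:x1]
    m=o&(h[...,1]>150)&(c[...,2]>15); 
    if nm=='red': m&=(h[...,0]<6)|(h[...,0]>174)
    P=c[m]; print(nm,m.sum(),P.mean(0).round(1),np.percentile(P,[3,97],axis=0).round(0).tolist())
    if nm=='red':
        Q=P[P[:,2]>60]; print(cv2.minAreaRect(Q[:,:2].astype(np.float32)), Q[:,2].max(),Q[:,2].min())
Rt=Rdir([0,0,-1],yawv(-11.6))
plan([505,-269,210],Rt); plan([505,-269,210],Rt,'rt')
E
```

```text
blue 201 [ 511.7 -367.6   65.7] [[503.0, -382.0, 22.0], [518.0, -355.0, 88.0]]
bigred 430 [ 610.7 -289.7   97.8] [[537.0, -311.0, 29.0], [622.0, -270.0, 122.0]]
red 168 [ 507.9 -268.9   87.8] [[501.0, -284.0, 67.0], [513.0, -255.0, 102.0]]
((506.6540832519531, -269.7350769042969), (32.06010437011719, 11.626558303833008), 81.23160552978516) 103.12856182093822 65.99835527810285
pad 473 [ 697.2 -266.6   41.9] [[679.0, -296.0, 20.0], [710.0, -241.0, 51.0]]
t cm [ 2.305  4.718 27.266] rows 12 [0.192 0.393 2.272] | rot [-10.67   2.28 -25.16] rows 5 [-2.135  0.456 -5.033] | order tr
t cm [ 0.123  0.035 27.767] rows 12 [0.01  0.003 2.314] | rot [-10.67   2.28 -25.16] rows 5 [-2.135  0.456 -5.033] | order rt
```

>>> drive_tool:
  moves: [0, 0, 0, -1.07, 0.23, -2.516, 0, 0, 0, -2.134, 0.456, -5.032, 0, 0, 0, -2.134, 0.456, -5.032, 0, 0, 0, -2.134, 0.456, -5.032, 0, 0, 0, -2.134, 0.456, -5.032, 0, 0, 0, -1.07, 0.23, -2.516, 0, 0, 0.8, 0, 0, 0, 0, 0, 1.8, 0, 0, 0, 0, 0, 2.5, 0, 0, 0, 0, 0, 2.5, 0, 0, 0, 0, 0, 2.5, 0, 0, 0, 0, 0, 2.5, 0, 0, 0, 0, 0, 2.5, 0, 0, 0, 0, 0, 2.5, 0, 0, 0, 0, 0, 2.5, 0, 0, 0, 0, 0, 2.5, 0, 0, 0, 0, 0, 2.0, 0, 0, 0, 0, 0, 1.8, 0, 0, 0, 0, 0, 0.97, 0, 0, 0, 0, 0, 0.4, 0, 0, 0]
  hand: 3.0

```text
time: 14.42
tool_pos: [502.8, -270.5, 208.0]
tcp_rot: [-72.9, 89.7, -174.6]
ft_force: [-0.3, 0.3, 0.6]
finger_gap: 30.3
```

>>> drive_tool:
  moves: [0, 0, 0, 0, 0, 0, 0, 0, 0, 0, 0, 0]

```text
time: 14.58
tool_pos: [503.7, -268.6, 208.5]
tcp_rot: [-83.1, 89.8, 175.3]
ft_force: [-0.1, -0.1, -0.0]
finger_gap: 29.6
```

```bash
python3 - <<'E'
from h import *
st(); zoom('scene','scene9',70,90,160,130,5)
Rt=Rdir([0,0,-1],yawv(-11.6)); plan([506,-269,110],Rt)
E
```

```text
t 14.58 p [ 503.7 -268.6  208.5] q [-33.14   3.84  91.53  -0.11  84.84 -21.5 ] F [-0.1 -0.1 -0. ] M [-0.   -0.04 -0.  ] gap 29.6
[[-4.000e-03  3.000e-04 -1.000e+00]
 [ 9.795e-01 -2.016e-01 -4.000e-03]
 [-2.016e-01 -9.795e-01  5.000e-04]]
t cm [9.871 0.252 0.017] rows 4 [2.468 0.063 0.004] | rot [0.01 0.03 0.22] rows 1 [0.008 0.032 0.217] | order tr
```

View pics/scene9z.png

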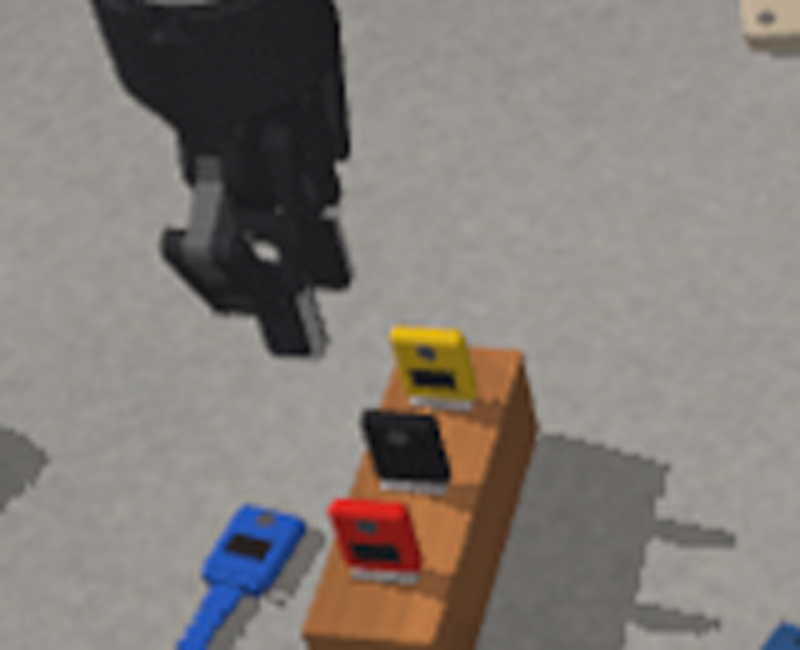

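>>> drive_tool:
  moves: [0.5, 0.1, 0, 0, 0, 0.22, 1.2, 0.15, 0.02, 0, 0, 0, 1.8, 0, 0, 0, 0, 0, 1.8, 0, 0, 0, 0, 0, 1.2, 0, 0, 0, 0, 0, 0.8, 0, 0, 0, 0, 0, 0.5, 0, 0, 0, 0, 0, 0, 0, 0, 0, 0, 0, 0, 0, 0, 0, 0, 0, 0, 0, 0, 0, 0, 0]

```text
time: 15.47
tool_pos: [506.8, -270.4, 132.0]
tcp_rot: [48.1, 89.9, -53.5]
ft_force: [0.3, 0.3, 0.0]
finger_gap: 30.1
```

```bash
python3 - <<'E'
from h import *
st(); zoom('scene','scene10',90,130,130,100,6);zoom('top','top10',340,180,110,100,6)
Rt=Rdir([0,0,-1],yawv(-11.6)); plan([506,-269,67],Rt)
E
```

```text
t 15.47 p [ 506.8 -270.4  132. ] q [-3.317e+01  7.320e+00  9.599e+01 -5.000e-02  7.657e+01 -2.153e+01] F [0.3 0.3 0. ] M [-0.03 -0.05 -0.04] gap 30.1
[[ 0.0013 -0.0018 -1.    ]
 [ 0.9795 -0.2015  0.0017]
 [-0.2015 -0.9795  0.0015]]
t cm [ 6.507 -0.12  -0.135] rows 3 [ 2.169 -0.04  -0.045] | rot [-0.03  0.09 -0.1 ] rows 1 [-0.027  0.091 -0.104] | order tr
```

View pics/scene10z.png

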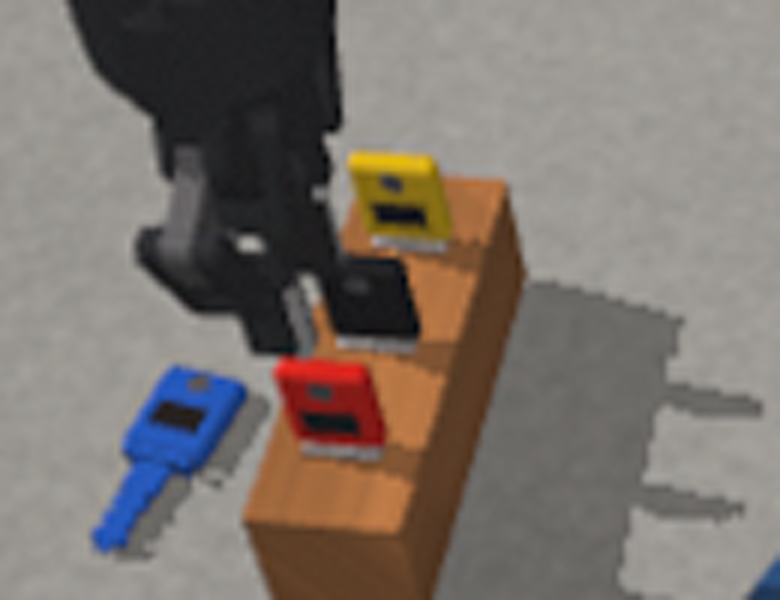

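View pics/top10z.png

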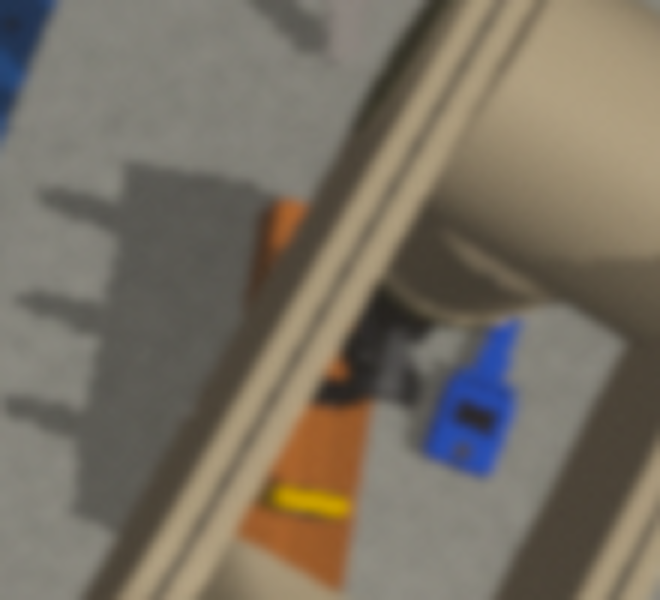

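```bash
python3 - <<'E'
from h import *
s=load('scene10'); p,M,_=tool()
for P in ([0,15,11],[0,15,-11],[0,-15,11],[0,-15,-11]): print(P,((proj(s,p+M@P)[0]-[90,130]+.5)*6).round(0))
for z in (100,): print(((proj(s,[506,-269,z])[0]-[90,130]+.5)*6).round(0))
C=cloud(s); L=(C-p)@M; m=(s['z_map']>0)&(abs(L[...,1])<45)&(abs(L[...,2])<25)&(L[...,0]>-40)&(L[...,0]<10)
P=L[m]; print(np.percentile(P,[1,50,99],axis=0).round(1))
for lo in (-10,-20,-30):
    Q=P[(P[:,0]>lo)&(P[:,0]<lo+10)]; print(lo,len(Q),np.percentile(Q,[2,98],axis=0).round(1).tolist() if len(Q) else '')
h=(s['z_map']>0); c=C; hs=cv2.cvtColor(s['image'],cv2.COLOR_RGB2HSV)
m=h&(hs[...,1]>150)&((hs[...,0]<6)|(hs[...,0]>174))&(c[...,2]>60)&(c[...,2]<110)&(c[...,0]<540)&(c[...,0]>480)&(c[...,1]<-230)
Q=((c[m]-p)@M); print('key in tool',cv2.minAreaRect(Q[:,1:].astype(np.float32)),Q[:,0].min(),Q[:,0].max())
E
```

```text
[0, 15, 11] [257. 345.]
[0, 15, -11] [322. 350.]
[0, -15, 11] [281. 278.]
[0, -15, -11] [345. 283.]
[325. 373.]
[[-39.4 -20.9 -11.5]
 [-19.8 -12.1  -6.4]
 [ -2.5  31.2   7.3]]
-10 37 [[-9.8, -18.8, -11.4], [-2.0, 27.3, 4.9]]
-20 69 [[-19.6, -19.9, -11.5], [-10.5, 29.8, 6.8]]
-30 61 [[-29.3, -18.6, -11.0], [-20.2, 31.5, 7.2]]
key in tool ((-0.8068747520446777, -0.24364280700683594), (12.193767547607422, 31.85854148864746), 0.8461160063743591) 27.198909795026573 67.38878771201134
```

>>> drive_tool:
  moves: [0.5, -0.04, -0.02, 0, 0.09, -0.1, 1.0, -0.03, 0, 0, 0, 0, 1.4, 0, 0, 0, 0, 0, 1.3, 0, 0, 0, 0, 0, 1.0, 0, 0, 0, 0, 0, 0.6, 0, 0, 0, 0, 0, 0.4, 0, 0, 0, 0, 0, 0.2, 0, 0, 0, 0, 0, 0, 0, 0, 0, 0, 0, 0, 0, 0, 0, 0, 0]

```text
time: 16.4
tool_pos: [505.8, -269.8, 67.4]
tcp_rot: [-113.4, 89.9, 145.0]
ft_force: [0.5, -1.0, 1.6]
finger_gap: 30.3
```

>>> drive_tool:
  moves: [0, 0, 0, 0, 0, 0, 0, 0, 0, 0, 0, 0, 0, 0, 0, 0, 0, 0, 0, 0, 0, 0, 0, 0, 0, 0, 0, 0, 0, 0]
  hand: 0.5
  grip_force: 60

```text
time: 16.82
tool_pos: [505.9, -269.9, 67.7]
tcp_rot: [-107.4, 90.0, 151.0]
ft_force: [-0.6, 0.9, 5.0]
finger_gap: 9.4
```

```bash
python3 - <<'E'
from h import *
st(); zoom('scene','scene11',90,130,130,100,6)
E
```

```text
t 16.82 p [ 505.9 -269.9   67.7] q [-33.21  11.33  98.71  -0.    69.99 -21.58] F [-0.6  0.9  5. ] M [0.04 0.11 0.02] gap 9.4
[[-5.000e-04  3.000e-04 -1.000e+00]
 [ 9.795e-01 -2.015e-01 -6.000e-04]
 [-2.015e-01 -9.795e-01 -2.000e-04]]
```

View pics/scene11z.png

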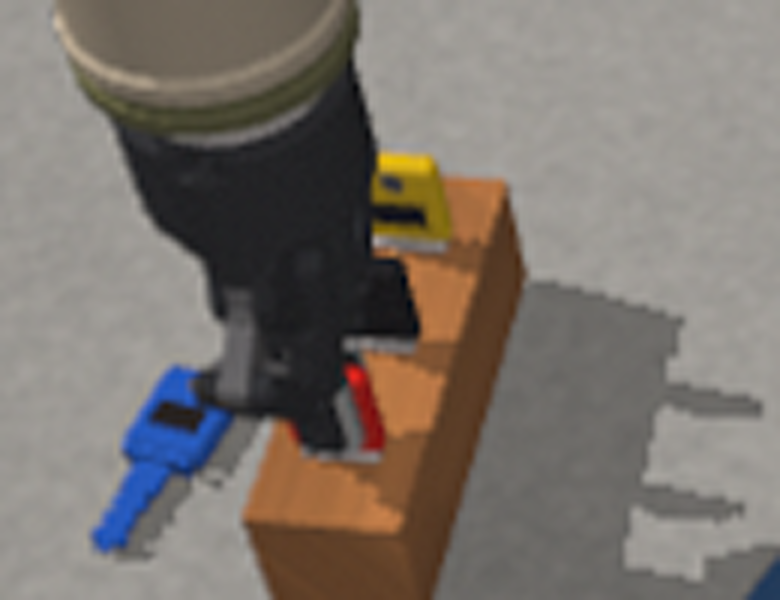

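>>> drive_tool:
  moves: [-0.3, 0, 0, 0, 0, 0, -0.8, 0, 0, 0, 0, 0, -1.4, 0, 0, 0, 0, 0, -1.6, 0, 0, 0, 0, 0, -1.6, 0, 0, 0, 0, 0, -1.6, 0, 0, 0, 0, 0, -1.6, 0, 0, 0, 0, 0, -1.6, 0, 0, 0, 0, 0, -1.4, 0, 0, 0, 0, 0, -0.8, 0, 0, 0, 0, 0, -0.3, 0, 0, 0, 0, 0, 0, 0, 0, 0, 0, 0]

```text
time: 17.87
tool_pos: [505.9, -269.9, 197.7]
tcp_rot: [-114.5, 90.0, 143.9]
ft_force: [0.6, 0.3, -0.4]
finger_gap: 9.4
```

```bash
echo "PUT=dict(p=[505.9,-269.9,67.7],yaw=-11.6)" >> h.py; python3 - <<'E'
from h import *
st(); s=zoom('scene','scene12',80,80,140,110,5)
p,M,_=tool(); C=cloud(s); L=(C-p)@M; hs=cv2.cvtColor(s['image'],cv2.COLOR_RGB2HSV)
m=(s['z_map']>0)&(abs(L[...,1])<12)&(abs(L[...,2])<25)&(L[...,0]>12)&(L[...,0]<60); Q=L[m]
print('blade',len(Q),np.percentile(Q,[3,50,97],axis=0).round(1).tolist())
for a in range(10,60,5):
    q=Q[(Q[:,0]>a)&(Q[:,0]<=a+5)]
    if len(q): print(a,len(q),q[:,1].mean().round(1),np.percentile(q[:,2],[5,95]).round(1))
ax,ay,n=panel(); Rt=np.c_[-n,ay,ax]; print(np.linalg.det(Rt))
mouth=np.array([605.,-17.8,106]); pre=mouth+70*n; print(pre); plan(pre+[0,0,25],Rt); plan(pre+[0,0,25],Rt,'rt')
E
```

```text
t 17.87 p [ 505.9 -269.9  197.7] q [-33.21   4.42  92.06   0.    83.55 -21.58] F [ 0.6  0.3 -0.4] M [ 0.01 -0.02  0.06] gap 9.4
[[-4.000e-04  3.000e-04 -1.000e+00]
 [ 9.795e-01 -2.015e-01 -5.000e-04]
 [-2.015e-01 -9.795e-01 -2.000e-04]]
blade 91 [[14.0, -0.6, -5.6], [32.0, 2.7, 0.9], [51.0, 4.8, 7.9]]
10 5 3.0 [-0.8  5.9]
15 14 3.5 [-5.   5.7]
20 14 3.2 [-6.2  8.5]
25 8 2.7 [-1.9  6.3]
30 12 2.4 [-4.1  6.7]
35 11 2.3 [-4.1  6. ]
40 9 2.5 [-4.2  6.6]
45 14 1.7 [-5.6  6.7]
50 4 1.7 [-0.6  4.9]
0.9999999999999999
[577.64889737  -6.526689   169.44154509]
t cm [  0.235   1.765 -27.225] rows 11 [ 0.021  0.16  -2.475] | rot [-77.87 -20.97  17.33] rows 13 [-5.99  -1.613  1.333] | order tr
t cm [-1.223 27.075 -3.135] rows 11 [-0.111  2.461 -0.285] | rot [-77.87 -20.97  17.33] rows 13 [-5.99  -1.613  1.333] | order rt
```

View pics/scene12z.png

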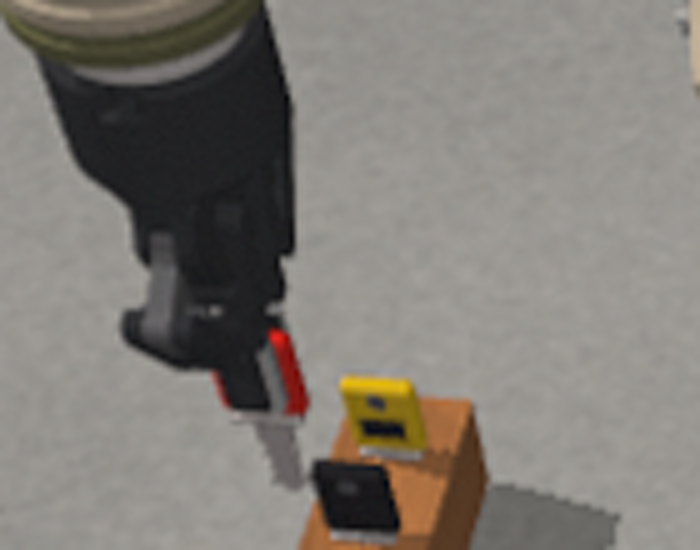

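>>> drive_tool:
  moves: [0.006, 0.048, -0.742, 0, 0, 0, 0.015, 0.112, -1.732, 0, 0, 0, 0.021, 0.16, -2.475, 0, 0, 0, 0.021, 0.16, -2.475, 0, 0, 0, 0.021, 0.16, -2.475, 0, 0, 0, 0.021, 0.16, -2.475, 0, 0, 0, 0.021, 0.16, -2.475, 0, 0, 0, 0.021, 0.16, -2.475, 0, 0, 0, 0.021, 0.16, -2.475, 0, 0, 0, 0.021, 0.16, -2.475, 0, 0, 0, 0.021, 0.16, -2.475, 0, 0, 0, 0.015, 0.112, -1.732, 0, 0, 0, 0.006, 0.048, -0.742, 0, 0, 0, 0, 0, 0, -3, -0.807, 0.667, 0, 0, 0, -5.99, -1.613, 1.333, 0, 0, 0, -5.99, -1.613, 1.333, 0, 0, 0, -5.99, -1.613, 1.333, 0, 0, 0, -5.99, -1.613, 1.333, 0, 0, 0, -5.99, -1.613, 1.333]

```text
time: 19.5
tool_pos: [577.1, -6.8, 193.8]
tcp_rot: [22.3, 78.7, -45.9]
ft_force: [-0.4, 0.5, -0.1]
finger_gap: 9.0
```

>>> drive_tool:
  moves: [0, 0, 0, -5.99, -1.613, 1.333, 0, 0, 0, -5.99, -1.613, 1.333, 0, 0, 0, -5.99, -1.613, 1.333, 0, 0, 0, -5.99, -1.613, 1.333, 0, 0, 0, -5.99, -1.613, 1.333, 0, 0, 0, -5.99, -1.613, 1.333, 0, 0, 0, -5.99, -1.613, 1.333, 0, 0, 0, -3, -0.807, 0.667, 0, 0, 0, 0, 0, 0, 0, 0, 0, 0, 0, 0, 0, 0, 0, 0, 0, 0]

```text
time: 20.42
tool_pos: [577.6, -6.9, 194.5]
tcp_rot: [0.0, 65.0, -22.5]
ft_force: [0.9, 0.3, 0.5]
finger_gap: 9.1
```

```bash
python3 - <<'E'
from h import *
st(); s=zoom('scene','scene13',200,130,120,110,6); zoom('top','top13',240,130,125,100,6)
ax,ay,n=panel(); Rt=np.c_[-n,ay,ax]
mouth=np.array([605.,-17.8,106]); pre=mouth+70*n;  plan(pre,Rt)
E
```

```text
t 20.42 p [577.6  -6.9 194.5] q [ 1.1000e-01 -1.5960e+01  1.1499e+02 -1.1000e+01  5.8180e+01 -6.3430e+01] F [0.9 0.3 0.5] M [0.13 0.19 0.02] gap 9.1
[[ 3.900e-01 -1.614e-01 -9.066e-01]
 [ 3.831e-01  9.237e-01  4.000e-04]
 [ 8.373e-01 -3.475e-01  4.221e-01]]
t cm [ 2.282  0.01  -1.094] rows 2 [ 1.141  0.005 -0.547] | rot [-0.07 -0.01  0.02] rows 1 [-0.074 -0.013  0.017] | order tr
```

View pics/scene13z.png

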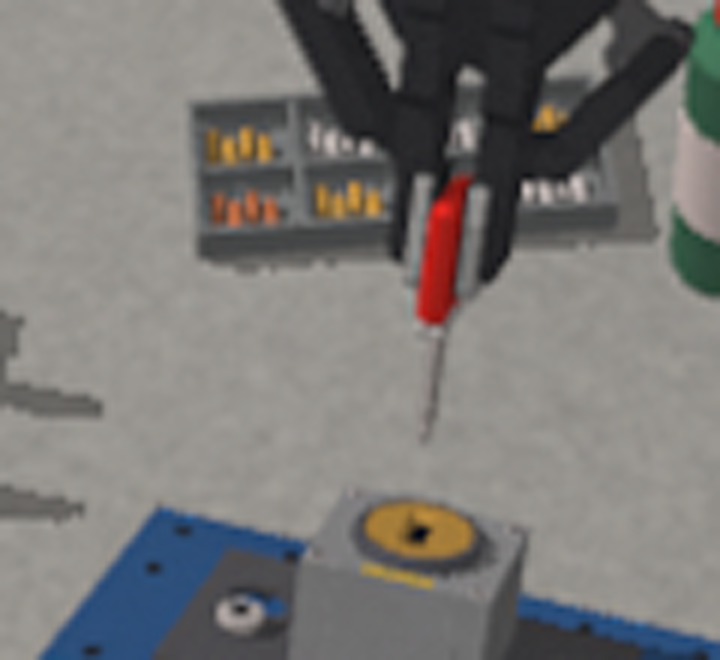

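View pics/top13z.png

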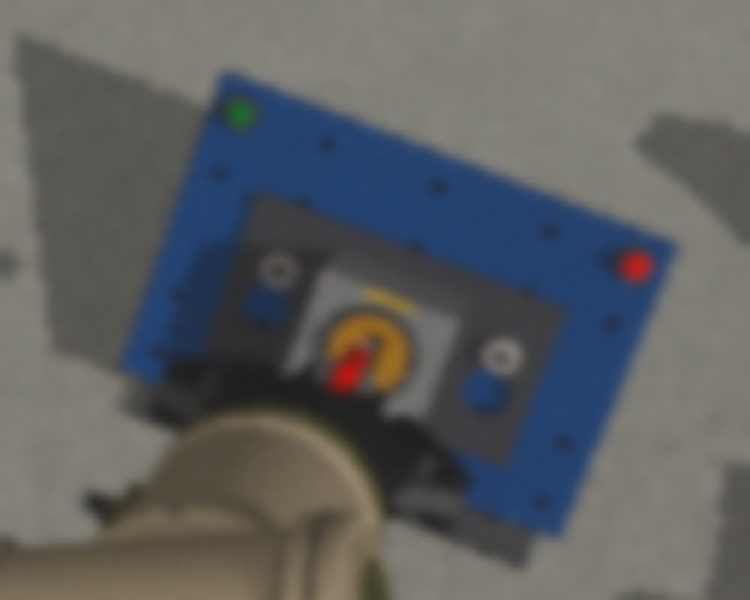

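```bash
cat > kw.py <<'E'
from h import *
ax,ay,n=panel()
def ray(s,u,v,Q):
    K=s['camera_matrix']; d=R.from_euler('xyz',s['orientation'],degrees=True).as_matrix()@np.array([(u-K[0,2])/K[0,0],(v-K[1,2])/K[1,1],1]); e=s['eye']
    return e+((Q-e)@n)/(d@n)*d
def brass(s,box,Q):
    hsv=cv2.cvtColor(s['image'],cv2.COLOR_RGB2HSV); b=np.zeros(hsv.shape[:2],np.uint8); x0,y0,x1,y1=box
    m=(hsv[...,0]>8)&(hsv[...,0]<26)&(hsv[...,1]>120); b[y0:y1,x0:x1]=m[y0:y1,x0:x1]
    c=max(cv2.findContours(b,0,2)[0],key=cv2.contourArea); e=cv2.fitEllipse(cv2.convexHull(c)); return e,ray(s,*e[0],Q)
def blade(s,lo=14,hi=55):
    p,M,_=tool(); C=cloud(s); L=(C-p)@M
    m=(s['z_map']>0)&(abs(L[...,1])<9)&(abs(L[...,2])<14)&(L[...,0]>lo)&(L[...,0]<hi); Q=L[m]
    for a in range(lo,hi,8):
        q=Q[(Q[:,0]>a)&(Q[:,0]<=a+8)]
        if len(q): print(a,len(q),'y',q[:,1].mean().round(2),np.ptp(q[:,1]).round(1),'z',np.percentile(q[:,2],[5,50,95]).round(1))
E
python3 - <<'E'
from kw import *
s=load('scene13'); t=load('top13'); Q=np.array([605,-17.8,106.])
p,M,_=tool()
for a,box in ((s,(250,205,300,230)),(t,(285,175,320,205))):
    e,P=brass(a,box,Q); print(e,P.round(1),'tool',((P-p)@M).round(2)); 
blade(s); print('top'); blade(t,-30,55)
for x in (12.7,54.7): print((proj(s,p+M@[x,0,0])[0]-[200,130]+.5)*6,(proj(t,p+M@[x,0,0])[0]-[240,130]+.5)*6)
E
```

```text
((269.51171875, 217.88351440429688), (8.373568534851074, 17.576913833618164), 97.8248519897461) [604.6 -17.5 105.8] tool [ 92.82   0.27 -11.41]
((301.1939697265625, 188.12619018554688), (11.633685111999512, 13.660038948059082), 125.07611846923828) [608.1 -16.8 107.1] tool [92.82  2.25 -8.21]
14 11 y 0.33 4.5 z [ 1.6  9.2 11.2]
22 11 y 0.12 3.5 z [-0.4  6.5  9.5]
30 12 y 0.5 3.7 z [-3.6  5.4  8.8]
38 14 y -0.05 5.2 z [-2.   5.8  8.5]
46 9 y 0.61 3.3 z [-0.8  6.4  8.2]
54 1 y -2.03 0.0 z [1.6 1.6 1.6]
top
-30 4 y 0.95 13.6 z [ 5.9 10.1 10.8]
-22 6 y -5.39 7.1 z [ 7.6 10.  12. ]
-14 2 y -4.55 2.3 z [10.3 10.7 11. ]
-6 1 y -1.51 0.0 z [13.9 13.9 13.9]
2 1 y -1.77 0.0 z [8.1 8.1 8.1]
42 2 y 2.58 2.3 z [6.9 7.  7.1]
[440.12501293 324.15058382] [354.39419095 381.83713218]
[424.09974165 442.28887074] [368.8174549  357.56347321]
```

>>> drive_tool:
  moves: [0.3, 0, -0.2, 0, 0, 0, 0.5, 0, -0.4, 0, 0, 0, 0.6, 0, -0.4, 0, 0, 0, 0.6, 0, -0.19, 0, 0, 0, 0.6, 0, 0, 0, 0, 0, 0.4, 0, 0, 0, 0, 0, 0.2, 0, 0, 0, 0, 0, 0.1, 0, 0, 0, 0, 0, 0, 0, 0, 0, 0, 0, 0, 0, 0, 0, 0, 0]

```text
time: 21.35
tool_pos: [580.9, -7.9, 160.1]
tcp_rot: [0.0, 65.0, -22.4]
ft_force: [0.2, -0.2, -0.2]
finger_gap: 8.9
```

```bash
python3 - <<'E'
from kw import *
st(); s=zoom('scene','scene14',220,150,90,90,6); t=zoom('top','top14',270,155,60,60,10)
Q=np.array([605,-17.8,106.]); p,M,_=tool()
for a,box in ((s,(250,205,300,230)),(t,(285,175,320,205))):
    e,P=brass(a,box,Q); print(e,P.round(1),'tool',((P-p)@M).round(2)); 
blade(s,14,52)
Rt=np.c_[-n,ay,ax]; plan(p,Rt)
E
```

```text
t 21.35 p [580.9  -7.9 160.1] q [-4.0000e-02 -1.3580e+01  1.1677e+02 -1.1460e+01  5.4000e+01 -6.2770e+01] F [ 0.2 -0.2 -0.2] M [0.09 0.19 0.  ] gap 8.9
[[ 3.913e-01 -1.611e-01 -9.061e-01]
 [ 3.810e-01  9.246e-01  1.000e-04]
 [ 8.377e-01 -3.452e-01  4.232e-01]]
((269.44866943359375, 218.0196533203125), (8.158455848693848, 17.604293823242188), 98.38369750976562) [605.2 -17.7 106. ] tool [60.23  0.14  0.74]
((301.32763671875, 188.08859252929688), (11.418780326843262, 13.532177925109863), 128.2655487060547) [608.2 -17.1 107.2] tool [60.23  1.78  3.57]
14 9 y -0.03 4.0 z [0.1 7.4 9.7]
22 12 y 0.51 3.5 z [-1.1  6.8  8.9]
30 9 y 0.27 4.6 z [0.3 5.8 9.7]
38 12 y 0.15 4.2 z [-5.2  5.5  8.5]
46 9 y 0.16 4.4 z [ 1.3  6.7 10.5]
t cm [0. 0. 0.] rows 0 [0. 0. 0.] | rot [ 0.    0.05 -0.02] rows 1 [ 0.001  0.05  -0.018] | order tr
```

View pics/scene14z.png

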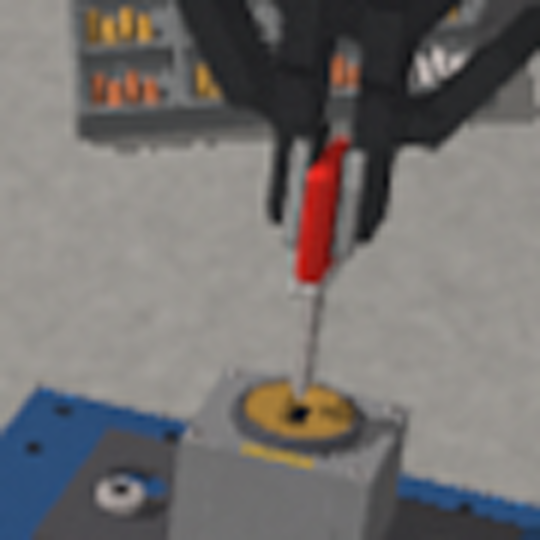

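View pics/top14z.png

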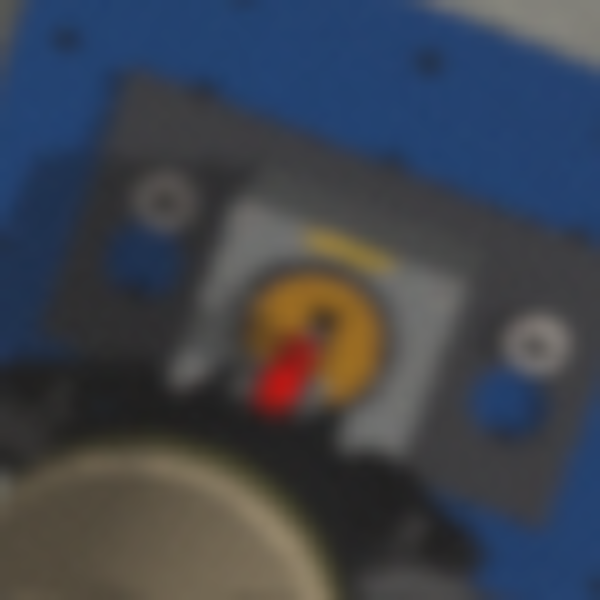

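>>> drive_tool:
  moves: [0.2, 0, 0, 0, 0, 0, 0.3, 0, 0, 0, 0, 0, 0.3, 0, 0, 0, 0, 0, 0.3, 0, 0, 0, 0, 0, 0.3, 0, 0, 0, 0, 0, 0.1, 0, 0, 0, 0, 0, 0, 0, 0, 0, 0, 0, 0, 0, 0, 0, 0, 0]

```text
time: 22.12
tool_pos: [586.4, -10.3, 146.0]
tcp_rot: [-0.0, 65.0, -22.4]
ft_force: [-0.2, 0.1, -0.8]
finger_gap: 9.2
```

```bash
cat >> h.py <<'E'
def kf(ref):
    p,M,s=tool(); ax,ay,n=panel(); w=p-np.array(ref); f=s['ft_force']; t=s['wrist_torque']
    print('t',round(s['time'],2),'moved in %.2f  y %.2f  x %.2f'%(-w@n,w@ay,w@ax),'F in/y/x',(-f@n).round(1),(f@ay).round(1),(f@ax).round(1),'T',(t@n).round(2),(t@ay).round(2),(t@ax).round(2),'gap',round(s['finger_gap'],1),'q6',s['joint_pos'][5].round(1))
E
python3 -c "
from h import *
kf([580.9,-7.9,160.1]); st()"
```

```text
t 22.12 moved in 15.30  y -0.09  x -0.49 F in/y/x 0.7 -0.0 -0.6 T 0.0 0.23 0.01 gap 9.2 q6 -62.7
t 22.12 p [586.4 -10.3 146. ] q [ -0.35 -11.71 116.72 -11.58  52.19 -62.69] F [-0.2  0.1 -0.8] M [0.09 0.21 0.01] gap 9.2
[[ 3.906e-01 -1.611e-01 -9.064e-01]
 [ 3.809e-01  9.246e-01 -1.000e-04]
 [ 8.380e-01 -3.452e-01  4.225e-01]]
```

>>> drive_tool:
  moves: [0.2, 0, 0, 0, 0, 0, 0.4, 0, 0, 0, 0, 0, 0.4, 0, 0, 0, 0, 0, 0.4, 0, 0, 0, 0, 0, 0.4, 0, 0, 0, 0, 0, 0.4, 0, 0, 0, 0, 0, 0.4, 0, 0, 0, 0, 0, 0.2, 0, 0, 0, 0, 0, 0.1, 0, 0, 0, 0, 0, 0, 0, 0, 0, 0, 0, 0, 0, 0, 0, 0, 0]

```text
time: 23.03
tool_pos: [597.9, -15.0, 120.0]
tcp_rot: [-0.0, 65.0, -22.4]
ft_force: [-0.2, 0.4, -0.9]
finger_gap: 9.3
```

```bash
python3 -c "
from h import *
kf([580.9,-7.9,160.1]); zoom('scene','scene15',220,150,90,90,6)"
```

```text
t 23.03 moved in 44.12  y -0.05  x -0.27 F in/y/x 0.6 0.3 -0.7 T 0.02 0.25 -0.05 gap 9.3 q6 -62.5
```

View pics/scene15z.png

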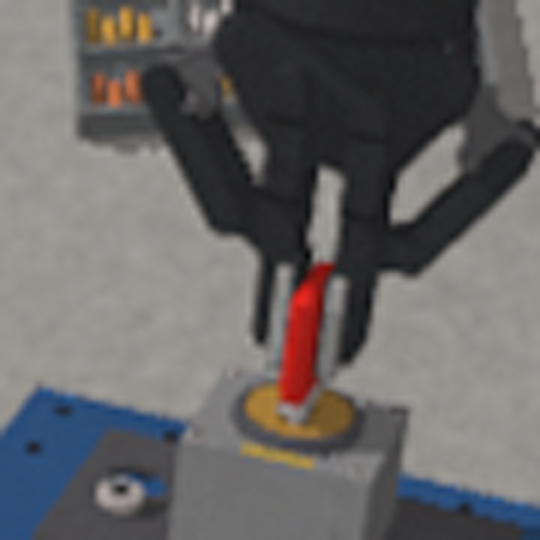

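>>> drive_tool:
  moves: [0.1, 0, 0, 0, 0, 0, 0.1, 0, 0, 0, 0, 0, 0.1, 0, 0, 0, 0, 0, 0.1, 0, 0, 0, 0, 0, 0.1, 0, 0, 0, 0, 0, 0.1, 0, 0, 0, 0, 0, 0, 0, 0, 0, 0, 0, 0, 0, 0, 0, 0, 0]

```text
time: 23.75
tool_pos: [599.9, -15.5, 116.4]
tcp_rot: [-0.0, 65.0, -22.4]
ft_force: [-25.3, 4.8, 25.3]
finger_gap: 9.2
```

```bash
python3 -c "
from h import *
kf([580.9,-7.9,160.1])"
```

```text
t 23.75 moved in 48.22  y 0.16  x 0.08 F in/y/x -33.6 -5.2 -12.2 T -0.02 2.37 -0.95 gap 9.2 q6 -62.5
```

>>> drive_tool:
  moves: [-0.15, 0, 0, 0, 0, 0, 0, 0, 0, 0, 0, 0, 0, 0, 0, 0, 0, 0, 0, 0, 0, 0, 0, 0]

```text
time: 24.08
tool_pos: [599.8, -15.5, 116.8]
tcp_rot: [0.0, 65.0, -22.4]
ft_force: [-10.1, 1.6, 9.4]
finger_gap: 9.3
```

```bash
python3 -c "
from h import *
kf([580.9,-7.9,160.1])"
```

```text
t 24.08 moved in 47.88  y 0.19  x 0.15 F in/y/x -12.7 -2.4 -5.0 T -0.03 1.01 -0.27 gap 9.3 q6 -62.5
```

>>> drive_tool:
  moves: [0, 0, 0, 3, 0, 0, 0, 0, 0, 5, 0, 0, 0, 0, 0, 5, 0, 0, 0, 0, 0, 5, 0, 0, 0, 0, 0, 5, 0, 0, 0, 0, 0, 5, 0, 0, 0, 0, 0, 5, 0, 0, 0, 0, 0, 2, 0, 0, 0, 0, 0, 0, 0, 0, 0, 0, 0, 0, 0, 0]

```text
time: 24.92
tool_pos: [600.2, -15.0, 116.9]
tcp_rot: [35.2, 64.9, -22.2]
ft_force: [-6.1, 4.4, 8.7]
finger_gap: 9.1
```

```bash
python3 -c "
from h import *
kf([580.9,-7.9,160.1]); zoom('scene','scene16',220,150,90,90,6)"
```

```text
t 24.92 moved in 47.85  y 0.76  x 0.33 F in/y/x -11.0 1.8 -2.9 T 0.0 0.83 0.31 gap 9.1 q6 -27.4
```

View pics/scene16z.png

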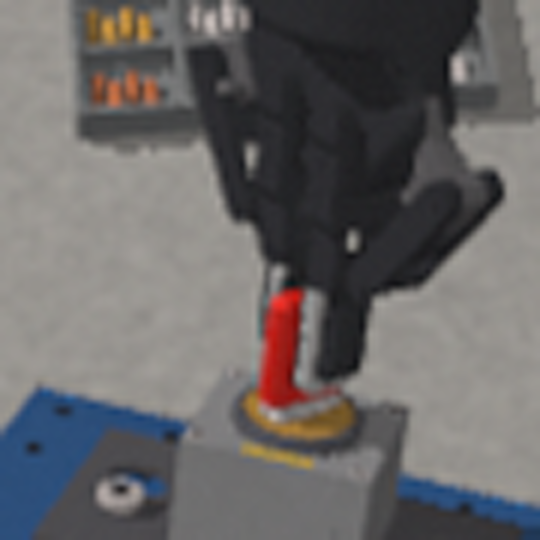

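Turning well. On to the stop.

>>> drive_tool:
  moves: [0, 0, 0, 3, 0, 0, 0, 0, 0, 5, 0, 0, 0, 0, 0, 5, 0, 0, 0, 0, 0, 5, 0, 0, 0, 0, 0, 5, 0, 0, 0, 0, 0, 5, 0, 0, 0, 0, 0, 4, 0, 0, 0, 0, 0, 2, 0, 0, 0, 0, 0, 0, 0, 0, 0, 0, 0, 0, 0, 0]

```text
time: 25.8
tool_pos: [600.7, -15.4, 117.2]
tcp_rot: [69.2, 64.9, -22.2]
ft_force: [-2.9, 2.5, 6.6]
finger_gap: 8.9
```

```bash
python3 -c "
from h import *
kf([580.9,-7.9,160.1]); zoom('scene','scene17',220,150,90,90,6)"
```

```text
t 25.8 moved in 47.77  y 0.65  x 1.05 F in/y/x -7.6 1.2 -0.5 T 0.07 0.29 0.21 gap 8.9 q6 6.6
```

View pics/scene17z.png

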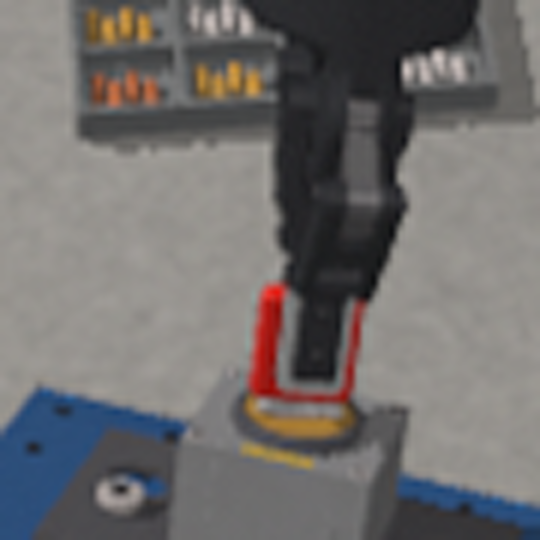

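>>> drive_tool:
  moves: [0.03, 0, 0, 2, 0, 0, 0, 0, 0, 2, 0, 0, 0, 0, 0, 0, 0, 0, 0, 0, 0, 0, 0, 0]

```text
time: 26.18
tool_pos: [600.9, -15.4, 117.3]
tcp_rot: [73.1, 64.8, -22.2]
ft_force: [-5.5, 2.5, 9.7]
finger_gap: 9.4
```

```bash
python3 -c "
from h import *
kf([580.9,-7.9,160.1])"
```

```text
t 26.18 moved in 47.83  y 0.68  x 1.20 F in/y/x -11.3 0.2 -1.4 T 0.25 0.49 0.1 gap 9.4 q6 10.5
```

>>> drive_tool:
  moves: [0, 0, 0, 2, 0, 0, 0, 0, 0, 2, 0, 0, 0, 0, 0, 0, 0, 0, 0, 0, 0, 0, 0, 0]

```text
time: 26.52
tool_pos: [601.9, -15.6, 117.9]
tcp_rot: [77.2, 64.7, -22.1]
ft_force: [3.4, 0.7, 5.1]
finger_gap: 9.2
```

```bash
python3 -c "
from h import *
kf([580.9,-7.9,160.1])"
```

```text
t 26.52 moved in 47.69  y 0.87  x 2.47 F in/y/x -3.4 1.9 4.8 T 0.54 -0.66 0.27 gap 9.2 q6 14.5
```

```bash
python3 -c "
from h import *
zoom('scene','scene18',190,180,150,115,5); zoom('top','top18',240,130,125,100,6)"
```

```text
(no output)
```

View pics/scene18z.png

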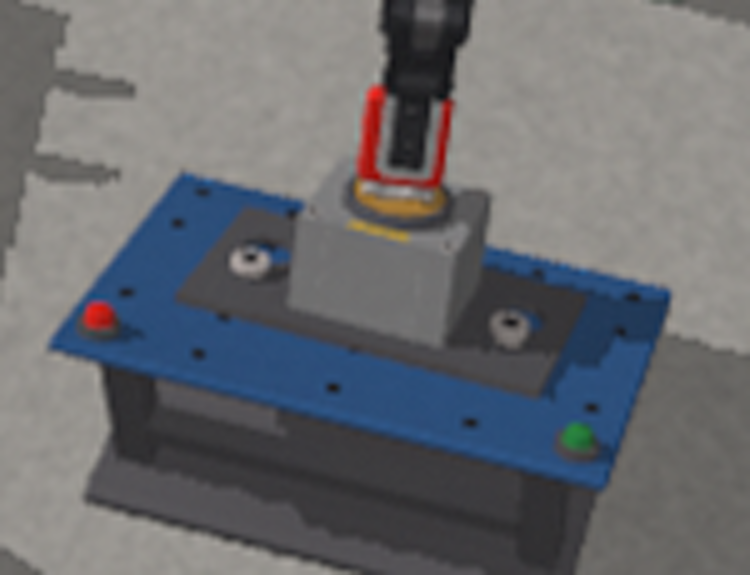

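View pics/top18z.png

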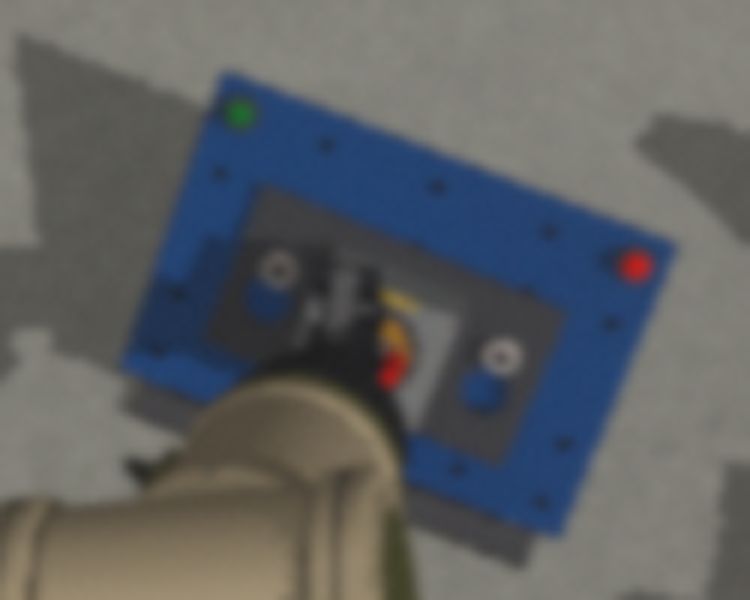

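>>> drive_tool:
  moves: [0, 0, 0, -3, 0, 0, 0, 0, 0, -5, 0, 0, 0, 0, 0, -5, 0, 0, 0, 0, 0, -5, 0, 0, 0, 0, 0, -5, 0, 0, 0, 0, 0, -5, 0, 0, 0, 0, 0, -5, 0, 0, 0, 0, 0, -5, 0, 0, 0, 0, 0, 0, 0, 0]

```text
time: 27.37
tool_pos: [601.5, -15.6, 117.7]
tcp_rot: [38.9, 64.8, -22.2]
ft_force: [1.4, 1.5, 7.2]
finger_gap: 9.2
```

```bash
python3 -c "
from h import *
kf([580.9,-7.9,160.1])"
```

```text
t 27.37 moved in 47.77  y 0.72  x 2.03 F in/y/x -6.2 2.0 3.7 T 0.0 -0.33 0.24 gap 9.2 q6 -23.8
```

>>> drive_tool:
  moves: [0.02, 0, 0, -5, 0, 0, 0, 0, 0, -5, 0, 0, 0, 0, 0, -5, 0, 0, 0, 0, 0, -5, 0, 0, 0, 0, 0, -5, 0, 0, 0, 0, 0, -5, 0, 0, 0, 0, 0, -5, 0, 0, 0, 0, 0, -4, 0, 0, 0, 0, 0, -2, 0, 0, 0, 0, 0, 0, 0, 0, 0, 0, 0, 0, 0, 0]

```text
time: 28.28
tool_pos: [601.1, -15.7, 117.4]
tcp_rot: [-1.9, 64.8, -22.2]
ft_force: [-4.0, 1.9, 11.1]
finger_gap: 9.4
```

```bash
python3 -c "
from h import *
kf([580.9,-7.9,160.1]);zoom('scene','scene19',190,180,150,115,5); zoom('top','top19',240,130,125,100,6)"
```

```text
t 28.28 moved in 47.85  y 0.52  x 1.60 F in/y/x -11.9 0.2 0.7 T 0.01 0.19 0.0 gap 9.4 q6 -64.5
```

View pics/scene19z.png

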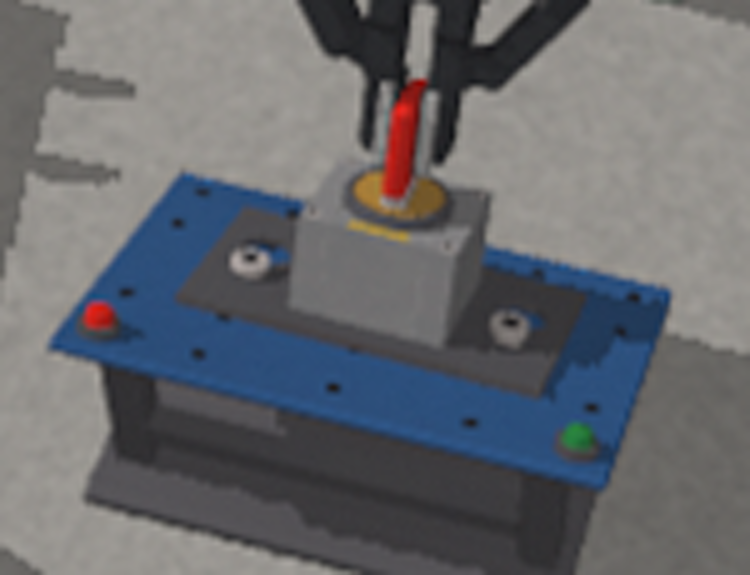

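View pics/top19z.png

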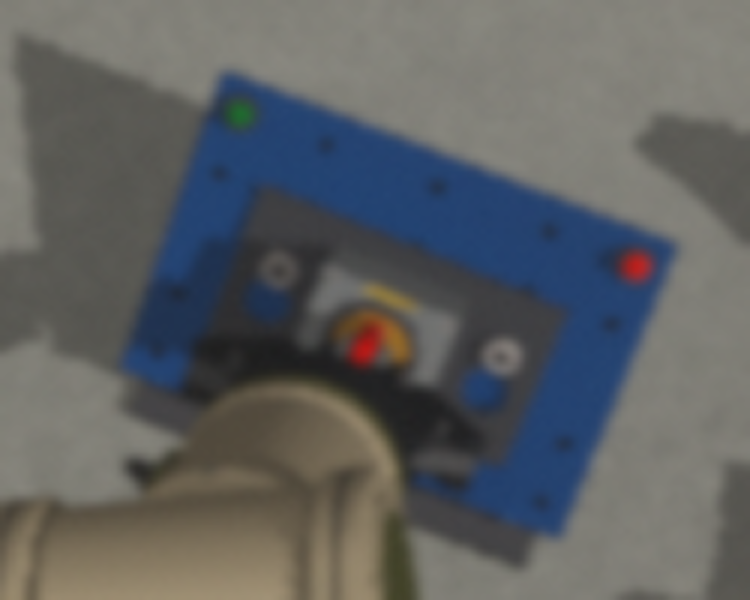

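>>> drive_tool:
  moves: [-0.05, 0, -0.1, 0, 0, 0, 0, 0, -0.1, 0, 0, 0, 0, 0, -0.1, 0, 0, 0, 0, 0, -0.1, 0, 0, 0, 0, 0, 0, 0, 0, 0, 0, 0, 0, 0, 0, 0]

```text
time: 28.88
tool_pos: [598.0, -14.7, 116.2]
tcp_rot: [-1.9, 64.7, -22.2]
ft_force: [2.4, -0.9, 6.2]
finger_gap: 9.0
```

```bash
python3 -c "
from h import *
kf([580.9,-7.9,160.1]);zoom('scene','scene20',190,180,150,115,5); zoom('top','top20',240,130,125,100,6)"
```

```text
t 28.88 moved in 47.60  y 0.25  x -1.85 F in/y/x -4.5 0.1 4.9 T -0.03 -0.79 -0.02 gap 9.0 q6 -64.3
```

View pics/top20z.png

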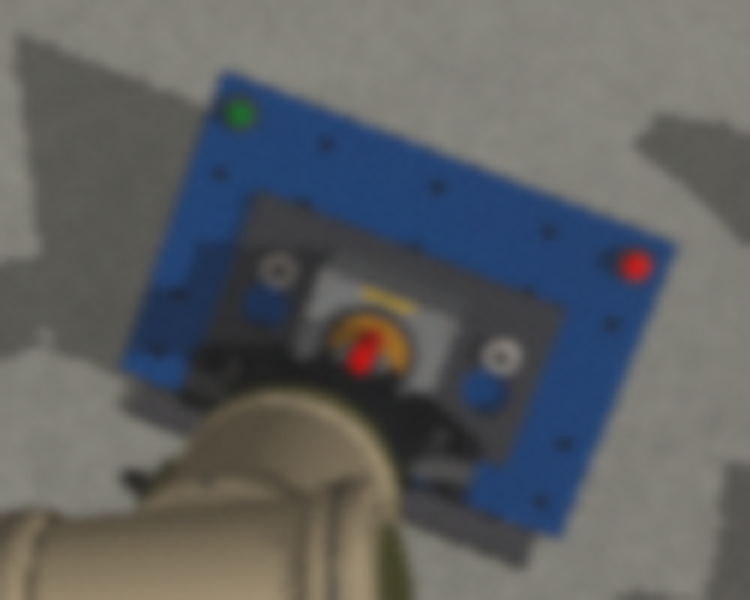

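>>> drive_tool:
  moves: [0, 0, 0.1, 2, 0, 0, 0, 0, 0.06, 0, 0, 0, 0, 0, 0, 0, 0, 0, -0.1, 0, 0, 0, 0, 0, -0.3, 0, 0, 0, 0, 0, -0.4, 0, 0, 0, 0, 0, -0.5, 0, 0, 0, 0, 0, -0.5, 0, 0, 0, 0, 0, -0.5, 0, 0, 0, 0, 0, 0, 0, 0, 0, 0, 0]

```text
time: 29.82
tool_pos: [588.9, -11.3, 136.5]
tcp_rot: [0.0, 64.9, -22.4]
ft_force: [1.2, -0.4, 2.5]
finger_gap: 9.3
```

```bash
python3 -c "
from h import *
kf([580.9,-7.9,160.1]);zoom('scene','scene21',190,150,150,115,5)"
```

```text
t 29.82 moved in 25.05  y -0.13  x -2.12 F in/y/x -1.7 0.1 2.2 T 0.04 -0.36 -0.07 gap 9.3 q6 -62.5
```

View pics/scene21z.png

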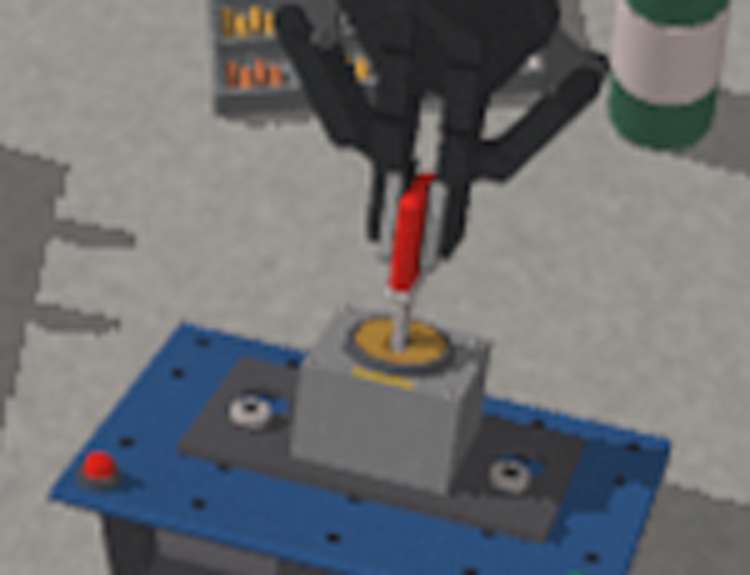

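>>> drive_tool:
  moves: [-0.3, 0, 0.05, 0, 0, 0, -0.6, 0, 0, 0, 0, 0, -0.8, 0, 0, 0, 0, 0, -1.2, 0, 0, 0, 0, 0, -1.5, 0, 0, 0, 0, 0, -1.5, 0, 0, 0, 0, 0, -1.0, 0, 0, 0, 0, 0, -0.5, 0, 0, 0, 0, 0, 0, 0, 0, 0, 0, 0, 0, 0, 0, 0, 0, 0]

```text
time: 30.7
tool_pos: [559.9, 0.6, 202.5]
tcp_rot: [-0.0, 65.0, -22.4]
ft_force: [-0.8, 0.2, 0.6]
finger_gap: 9.0
```

```bash
python3 - <<'E'
from kw import *
st(); s=zoom('scene','scene22',190,120,150,115,5)
blade(s,14,52)
Rt=Rdir([0,0,-1],yawv(-11.6)); P=np.array(PUT['p'])+[0,0,130]
plan(P,Rt); plan(P,Rt,'rt')
E
```

```text
t 30.7 p [559.9   0.6 202.5] q [  1.11 -19.33 116.82 -11.23  59.85 -62.8 ] F [-0.8  0.2  0.6] M [0.12 0.26 0.01] gap 9.0
[[ 3.906e-01 -1.609e-01 -9.064e-01]
 [ 3.808e-01  9.247e-01 -1.000e-04]
 [ 8.381e-01 -3.451e-01  4.224e-01]]
14 12 y 0.43 5.0 z [ 0.9  8.3 11.8]
22 11 y 0.54 3.8 z [-1.5  7.4  9. ]
30 12 y 0.69 2.8 z [-3.6  5.9  8.5]
38 14 y 0.45 5.0 z [-0.6  7.4  9.2]
46 4 y 1.23 3.0 z [ 1.6  8.1 11. ]
t cm [  2.644 -27.05    4.648] rows 12 [ 0.22  -2.254  0.387] | rot [ 77.88  20.83 -17.2 ] rows 13 [ 5.991  1.602 -1.323] | order tr
t cm [ 0.425  0.172 27.569] rows 12 [0.035 0.014 2.297] | rot [ 77.88  20.83 -17.2 ] rows 13 [ 5.991  1.602 -1.323] | order rt
```

View pics/scene22z.png

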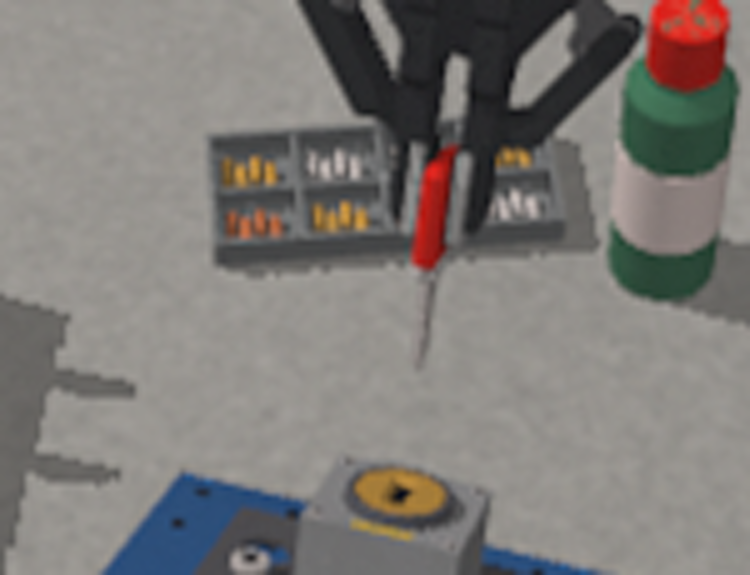

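>>> drive_tool:
  moves: [0, 0, 0, 3, 0.8, -0.66, 0, 0, 0, 5.99, 1.602, -1.323, 0, 0, 0, 5.99, 1.602, -1.323, 0, 0, 0, 5.99, 1.602, -1.323, 0, 0, 0, 5.99, 1.602, -1.323, 0, 0, 0, 5.99, 1.602, -1.323, 0, 0, 0, 5.99, 1.602, -1.323, 0, 0, 0, 5.99, 1.602, -1.323, 0, 0, 0, 5.99, 1.602, -1.323, 0, 0, 0, 5.99, 1.602, -1.323, 0, 0, 0, 5.99, 1.602, -1.323, 0, 0, 0, 5.99, 1.602, -1.323, 0, 0, 0, 5.99, 1.602, -1.323, 0, 0, 0, 3, 0.8, -0.66]

```text
time: 31.92
tool_pos: [559.9, 0.1, 201.4]
tcp_rot: [-121.5, 89.9, 136.6]
ft_force: [-0.7, -0.3, -1.0]
finger_gap: 9.2
```

>>> drive_tool:
  moves: [0, 0, 0.7, 0, 0, 0, 0, 0, 1.6, 0, 0, 0, 0, 0, 2.4, 0, 0, 0, 0, 0, 2.4, 0, 0, 0, 0, 0, 2.4, 0, 0, 0, 0, 0, 2.4, 0, 0, 0, 0, 0, 2.4, 0, 0, 0, 0, 0, 2.4, 0, 0, 0, 0, 0, 2.4, 0, 0, 0, 0, 0, 2.4, 0, 0, 0, 0, 0, 2.4, 0, 0, 0, 0, 0, 2.0, 0, 0, 0, 0, 0, 1.1, 0, 0, 0, 0, 0, 0.5, 0, 0, 0, 0, 0, 0, 0, 0, 0, 0, 0, 0, 0, 0, 0, 0, 0, 0, 0, 0, 0]

```text
time: 33.33
tool_pos: [505.0, -267.8, 202.8]
tcp_rot: [114.6, 89.9, 13.1]
ft_force: [-0.0, 0.1, -0.1]
finger_gap: 9.1
```

```bash
python3 - <<'E'
from kw import *
st(); s=zoom('scene','scene23',80,80,140,110,5)
blade(s,14,52)
Rt=Rdir([0,0,-1],yawv(-11.6)); Rt=Rdir([-4e-4,3e-4,-1],[.9795,-.2015,-5e-4]); P=np.array(PUT['p'])+[0,0,130]
plan(P,Rt)
# compare key mask in scene12 relative to tool
for f in ('scene12','scene23'):
    a=load(f); im=a['image'][140:180,100:160]; hs=cv2.cvtColor(im,cv2.COLOR_RGB2HSV); m=(hs[...,1]>150)&((hs[...,0]<6)|(hs[...,0]>174)); v,u=np.nonzero(m); print(f,m.sum(),u.mean(),v.mean(),u.min(),u.max(),v.min(),v.max())
E
```

```text
t 33.33 p [ 505.  -267.8  202.8] q [-3.311e+01  3.880e+00  9.209e+01  6.000e-02  8.398e+01 -2.159e+01] F [-0.   0.1 -0.1] M [ 0.02 -0.   -0.01] gap 9.1
[[ 1.300e-03  3.000e-04 -1.000e+00]
 [ 9.798e-01 -1.998e-01  1.200e-03]
 [-1.998e-01 -9.798e-01 -6.000e-04]]
14 19 y 2.16 3.1 z [-5.2  1.4  7.7]
22 21 y 1.86 4.9 z [-4.6  0.2  7.2]
30 22 y 2.05 4.1 z [-5.   1.5  7. ]
38 15 y 1.99 4.8 z [-4.4  1.1  6.5]
46 13 y 1.72 4.7 z [-5.  -1.2  5.7]
t cm [0.513 0.123 0.19 ] rows 1 [0.513 0.123 0.19 ] | rot [ 0.11 -0.01 -0.1 ] rows 1 [ 0.108 -0.013 -0.104] | order tr
scene12 60 36.7 13.833333333333334 24 40 5 22
scene23 61 37.39344262295082 11.40983606557377 24 41 3 20
```

View pics/scene23z.png

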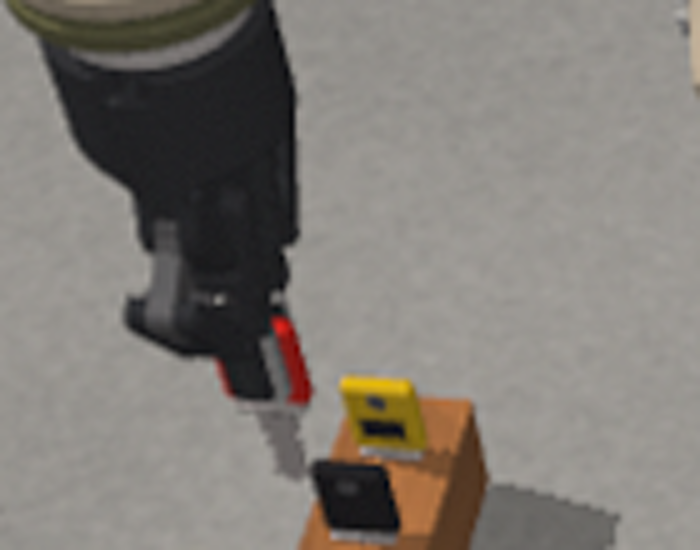

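>>> drive_tool:
  moves: [0.4, 0.06, 0.1, 0.1, 0, -0.1, 1.0, 0.063, 0.09, 0, 0, 0, 1.6, 0, 0, 0, 0, 0, 1.8, 0, 0, 0, 0, 0, 1.6, 0, 0, 0, 0, 0, 1.2, 0, 0, 0, 0, 0, 0.7, 0, 0, 0, 0, 0, 0.3, 0, 0, 0, 0, 0, 0.1, 0, 0, 0, 0, 0, 0, 0, 0, 0, 0, 0, 0, 0, 0, 0, 0, 0, 0, 0, 0, 0, 0, 0]

```text
time: 34.38
tool_pos: [506.2, -271.4, 117.0]
tcp_rot: [70.3, 89.9, -31.4]
ft_force: [-0.3, 0.0, -0.2]
finger_gap: 9.2
```

```bash
python3 - <<'E'
from kw import *
st(); s=zoom('scene','scene24',100,130,100,85,7)
Rt=Rdir([-4e-4,3e-4,-1],[.9795,-.2015,-5e-4]); P=np.array(PUT['p'])
plan(P,Rt)
E
```

```text
t 34.38 p [ 506.2 -271.4  117. ] q [-33.31   8.17  96.7    0.    75.04 -21.61] F [-0.3  0.  -0.2] M [-0.03 -0.02 -0.01] gap 9.2
[[ 1.300e-03 -8.000e-04 -1.000e+00]
 [ 9.792e-01 -2.028e-01  1.400e-03]
 [-2.028e-01 -9.792e-01  5.000e-04]]
t cm [ 4.918 -0.051 -0.136] rows 2 [ 2.459 -0.025 -0.068] | rot [-0.08  0.04 -0.09] rows 1 [-0.078  0.036 -0.091] | order tr
```

View pics/scene24z.png

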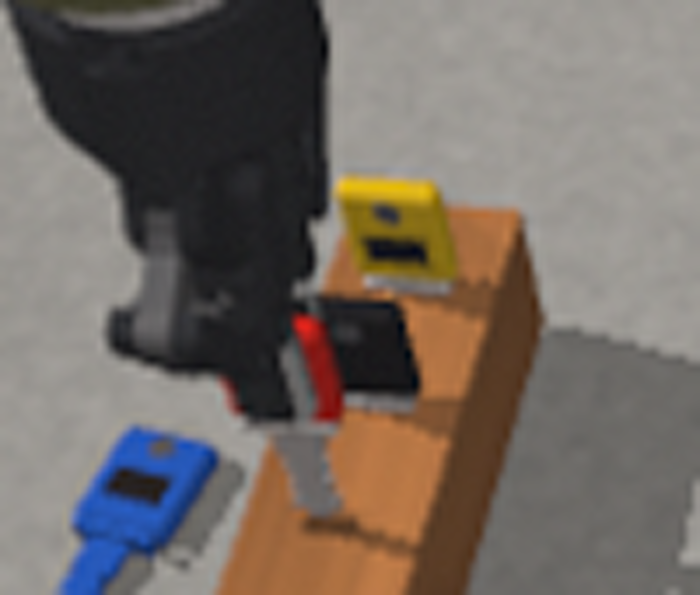

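>>> drive_tool:
  moves: [0, -0.05, -0.136, -0.08, 0.04, -0.09, 0, 0, 0, 0, 0, 0, 0, 0, 0, 0, 0, 0, 0, 0, 0, 0, 0, 0, 0, 0, 0, 0, 0, 0, 0, 0, 0, 0, 0, 0]

```text
time: 34.93
tool_pos: [505.3, -269.5, 115.9]
tcp_rot: [-114.6, 89.9, 143.7]
ft_force: [0.4, -0.4, 0.9]
finger_gap: 9.1
```

```bash
python3 - <<'E'
from kw import *
st()
Rt=Rdir([-4e-4,3e-4,-1],[.9795,-.2015,-5e-4]); P=np.array(PUT['p'])
plan(P,Rt)
E
```

```text
t 34.93 p [ 505.3 -269.5  115.9] q [-3.321e+01  8.190e+00  9.681e+01  1.000e-02  7.512e+01 -2.159e+01] F [ 0.4 -0.4  0.9] M [ 0.02 -0.01  0.05] gap 9.1
[[-1.800e-03  1.300e-03 -1.000e+00]
 [ 9.795e-01 -2.014e-01 -2.000e-03]
 [-2.014e-01 -9.795e-01 -9.000e-04]]
t cm [4.818 0.076 0.031] rows 2 [2.409 0.038 0.016] | rot [ 0.   -0.04  0.09] rows 1 [ 0.005 -0.04   0.087] | order tr
```

>>> drive_tool:
  moves: [0, 0.03, 0.01, 0, 0, 0, 0, 0, 0, 0, 0, 0, 0, 0, 0, 0, 0, 0, 0, 0, 0, 0, 0, 0]

```text
time: 35.27
tool_pos: [505.6, -269.7, 115.9]
tcp_rot: [-114.3, 89.9, 144.1]
ft_force: [-0.4, -0.6, -0.9]
finger_gap: 9.1
```

>>> drive_tool:
  moves: [0, 0, 0, 0, 0, 0, 0, 0, 0, 0, 0, 0]

```text
time: 35.43
tool_pos: [505.6, -269.7, 115.9]
tcp_rot: [-115.1, 89.9, 143.3]
ft_force: [-0.0, -0.6, -0.8]
finger_gap: 9.3
```

>>> drive_tool:
  moves: [0, 0, 0, 0, 0, 0]

```text
time: 35.52
tool_pos: [505.6, -269.7, 115.9]
tcp_rot: [-115.0, 89.9, 143.4]
ft_force: [-0.2, 1.3, -0.2]
finger_gap: 9.0
```

>>> drive_tool:
  moves: [0.1, 0.03, 0.01, 0, 0, 0, 0.2, 0, 0, 0, 0, 0, 0.3, 0, 0, 0, 0, 0, 0.3, 0, 0, 0, 0, 0, 0.3, 0, 0, 0, 0, 0, 0.1, 0, 0, 0, 0, 0, 0, 0, 0, 0, 0, 0, 0, 0, 0, 0, 0, 0]

```text
time: 36.18
tool_pos: [505.8, -269.7, 102.7]
tcp_rot: [-114.2, 89.9, 144.2]
ft_force: [-0.3, -1.0, -1.3]
finger_gap: 9.5
```

```bash
python3 -c "
from h import *
st(); zoom('scene','scene25',100,130,100,85,7)"
```

```text
t 36.18 p [ 505.8 -269.7  102.7] q [-3.320e+01  9.070e+00  9.730e+01  1.000e-02  7.377e+01 -2.158e+01] F [-0.3 -1.  -1.3] M [-0.   -0.01  0.04] gap 9.5
[[-0.002   0.0014 -1.    ]
 [ 0.9795 -0.2015 -0.0022]
 [-0.2015 -0.9795 -0.001 ]]
```

View pics/scene25z.png

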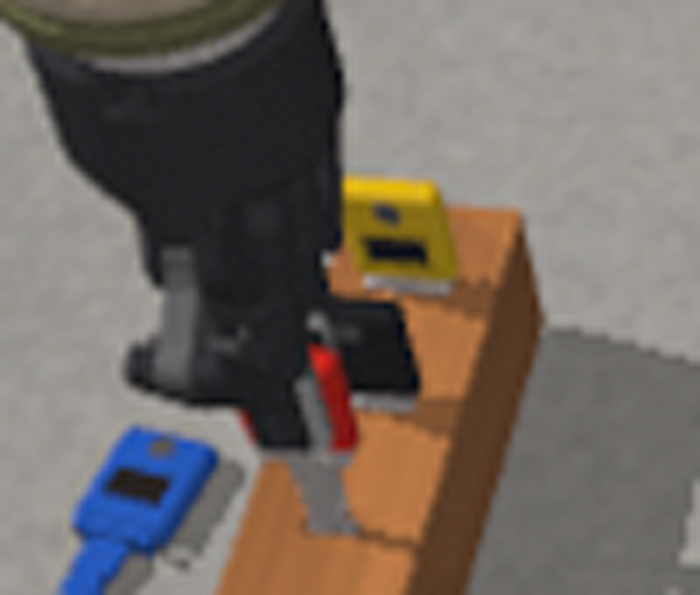

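>>> drive_tool:
  moves: [0.2, 0, 0, 0, 0, 0, 0.4, 0, 0, 0, 0, 0, 0.5, 0, 0, 0, 0, 0, 0.5, 0, 0, 0, 0, 0, 0.5, 0, 0, 0, 0, 0, 0.5, 0, 0, 0, 0, 0, 0.3, 0, 0, 0, 0, 0, 0.2, 0, 0, 0, 0, 0, 0.15, 0, 0, 0, 0, 0, 0.1, 0, 0, 0, 0, 0, 0, 0, 0, 0, 0, 0, 0, 0, 0, 0, 0, 0]

```text
time: 37.23
tool_pos: [505.9, -269.8, 69.6]
tcp_rot: [-115.0, 89.9, 143.3]
ft_force: [-0.6, -0.1, -0.9]
finger_gap: 9.3
```

```bash
python3 -c "
from h import *
st()"
```

```text
t 37.23 p [ 505.9 -269.8   69.6] q [-3.320e+01  1.126e+01  9.857e+01  1.000e-02  7.027e+01 -2.158e+01] F [-0.6 -0.1 -0.9] M [-0.02  0.08 -0.  ] gap 9.3
[[-1.500e-03  1.100e-03 -1.000e+00]
 [ 9.795e-01 -2.015e-01 -1.600e-03]
 [-2.015e-01 -9.795e-01 -8.000e-04]]
```

>>> drive_tool:
  moves: [0.1, 0, 0, 0, 0, 0, 0.1, 0, 0, 0, 0, 0, 0, 0, 0, 0, 0, 0, 0, 0, 0, 0, 0, 0]

```text
time: 37.57
tool_pos: [505.9, -269.9, 67.7]
tcp_rot: [-114.5, 89.9, 143.9]
ft_force: [-1.6, 0.2, 2.1]
finger_gap: 9.5
```

>>> drive_tool:
  moves: [0, 0, 0, 0, 0, 0, 0, 0, 0, 0, 0, 0, 0, 0, 0, 0, 0, 0, 0, 0, 0, 0, 0, 0, 0, 0, 0, 0, 0, 0]
  hand: 3.0

```text
time: 37.98
tool_pos: [505.8, -269.7, 67.4]
tcp_rot: [-115.7, 89.9, 142.6]
ft_force: [0.4, 0.2, -0.6]
finger_gap: 30.0
```

>>> drive_tool:
  moves: [-0.2, 0, 0, 0, 0, 0, -0.6, 0, 0, 0, 0, 0, -1.2, 0, 0, 0, 0, 0, -1.6, 0, 0, 0, 0, 0, -2, 0, 0, 0, 0, 0, -2, 0, 0, 0, 0, 0, -2, 0, 0, 0, 0, 0, -2, 0, 0, 0, 0, 0, -2, 0, 0, 0, 0, 0, -1, 0, 0, 0, 0, 0, -0.4, 0, 0, 0, 0, 0, 0, 0, 0, 0, 0, 0]

```text
time: 38.98
tool_pos: [506.7, -270.3, 219.0]
tcp_rot: [82.4, 90.0, -19.2]
ft_force: [0.4, 0.4, 0.8]
finger_gap: 29.8
```

```bash
python3 - <<'E'
from h import *
st(); s=zoom('scene','scene26',80,130,260,170,3); t=zoom('top','top26',240,130,180,150,4)
for f in ('scene0','scene26'):
    a=load(f);C=cloud(a);hs=cv2.cvtColor(a['image'],cv2.COLOR_RGB2HSV)
    m=np.zeros(hs.shape[:2],bool); m[186:208,134:158]=1
    m&=(a['z_map']>0)&(hs[...,1]>150)&((hs[...,0]<6)|(hs[...,0]>174))&(C[...,2]>60); P=C[m]
    print(f,m.sum(),P.mean(0).round(1),cv2.minAreaRect(P[:,:2].astype(np.float32)),np.percentile(P[:,2],97))
import ov
ov.ov('scene26','ovs26',(195,205,140,80),5.6,np.array([634.9,-30.9,64.9]),-10,0,0)
ov.ov('top26','ovt26',(250,135,110,95),7,np.array([634.3,-28,65.2]),-10,0,0)
E
```

```text
t 38.98 p [ 506.7 -270.3  219. ] q [-3.320e+01  3.810e+00  9.046e+01  1.000e-02  8.570e+01 -2.158e+01] F [0.4 0.4 0.8] M [-0.01  0.02 -0.01] gap 29.8
[[ 5.000e-04 -2.000e-04 -1.000e+00]
 [ 9.795e-01 -2.014e-01  6.000e-04]
 [-2.014e-01 -9.795e-01  1.000e-04]]
scene0 166 [ 508.5 -268.8   88.2] ((506.6540832519531, -269.7350769042969), (32.06010437011719, 11.626558303833008), 81.23160552978516) 101.58233254723831
scene26 172 [ 509.9 -268.7   87.8] ((507.27593994140625, -269.0269775390625), (30.30896759033203, 13.166019439697266), 77.63024139404297) 102.40333634688194
```

View pics/scene26z.png

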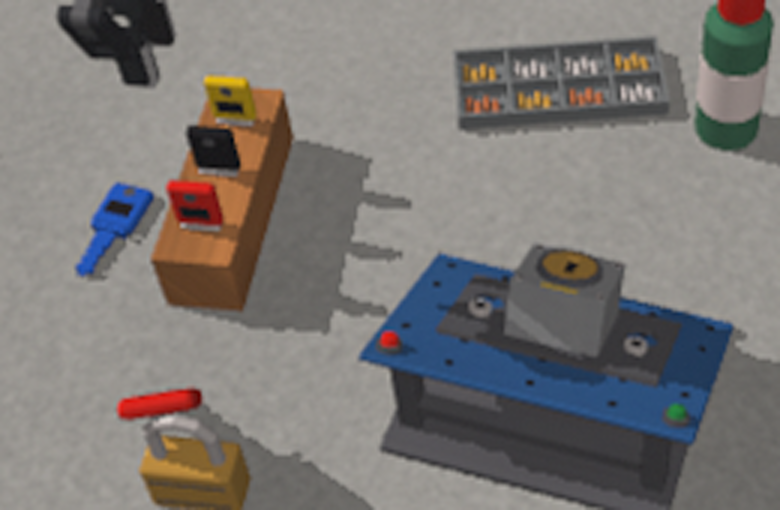

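View pics/ovt26.png

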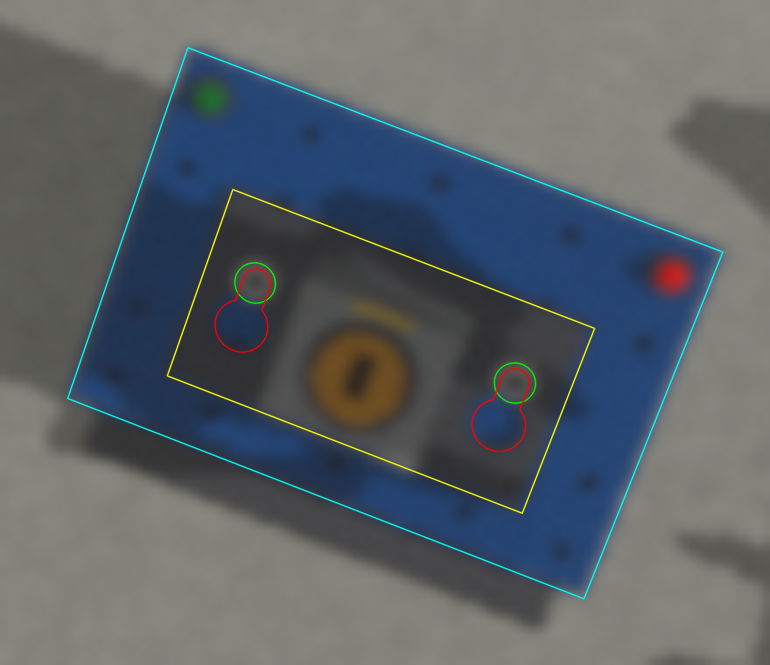

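View pics/ovs26.png

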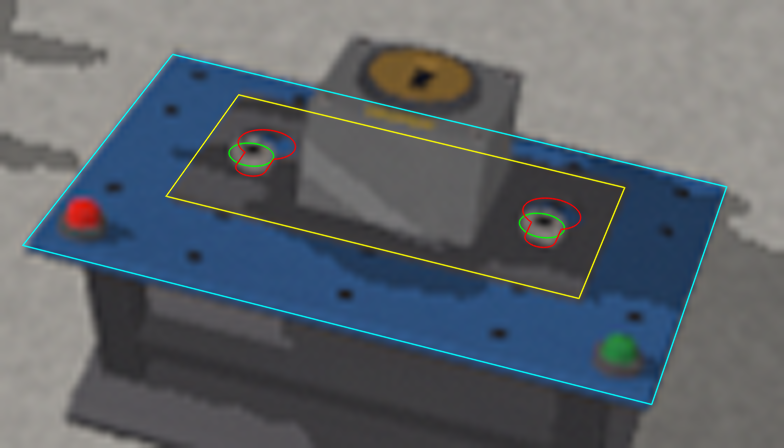

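```bash
python3 - <<'E'
from h import *
for f in ('scene0','scene26'):
    a=load(f);C=cloud(a);hs=cv2.cvtColor(a['image'],cv2.COLOR_RGB2HSV)
    for nm,(x0,y0,x1,y1),hh in (('pad',(125,274,170,305),(10,24)),('yel',(145,150,170,172),(22,32)),('can',(305,115,345,185),(60,90))):
        m=np.zeros(hs.shape[:2],bool); m[y0:y1,x0:x1]=1
        m&=(a['z_map']>0)&(hs[...,1]>100)&(hs[...,0]>=hh[0])&(hs[...,0]<=hh[1])&(C[...,2]>8); print(f,nm,m.sum(),C[m].mean(0).round(1))
I=[cv2.resize(cv2.imread(f'pics/{f}.png')[y:y+95,x:x+95],None,fx=4,fy=4,interpolation=cv2.INTER_CUBIC) for f,x,y in (('scene26',95,215),('top26',350,130))]
cv2.imwrite('pics/fin.png',np.hstack(I))
E
```

```text
scene0 pad 649 [ 698.3 -268.1   38.6]
scene0 yel 162 [ 410.8 -248.8   86.9]
scene0 can 316 [419.  124.7  94.1]
scene26 pad 638 [ 698.1 -268.    38.2]
scene26 yel 161 [ 410.7 -248.7   86.9]
scene26 can 314 [419.  124.6  93.4]
```

View pics/fin.png

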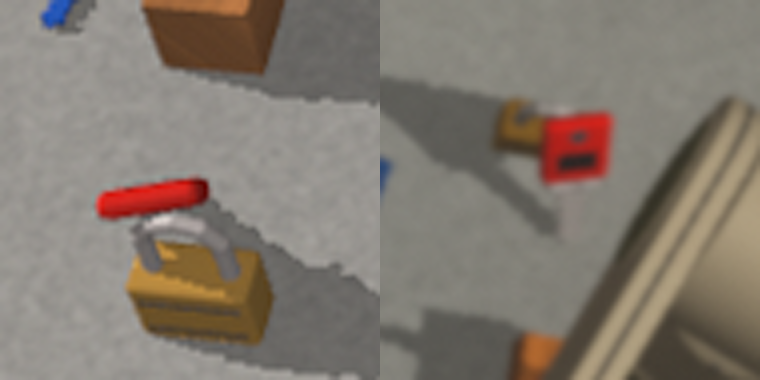

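```bash
python3 -c "
from h import *
print(r.hand_in()); st()"
```

```text
the job is handed in; nothing more can be done
None
the job is handed in; nothing more can be done
```

The job is done and handed in, with the last move ending at about 39 s of the 72 s allowed. The hand-in gave no verdict, so what follows rests on my own checks.

**What I did**
- I hung the switch on both studs and slid it down until it hit the stop.
- I pushed the red key in until its shoulder met the lock face.
- I turned the key clockwise about 77° until the torque rose at the stop (0.54 N m), then brought it back past home and pulled it out.
- I stood the key back in its own slot and let go.

**Last checks**
- **Switch:** the pictured plate and keyholes match the fully-down model in both views.
- **Lock:** the keyway points straight uphill, so the barrel is home.
- **Red key:** it stands upright within about 1.5 mm of where it started.
- **Bystanders:** the padlock, can and yellow key measured within 1 mm of their starting places. I checked the black key only by eye; it looked upright and in place.
- **Robot:** the gripper is open, 219 mm above the bench and clear of everything.

**What did not go cleanly**
- **Plate shift at the stop:** the turning torque pushed the plate's left ear about 2 mm uphill. I pushed it back down with the key still in the lock, after bringing the lock home and before pulling the key out.
- **Camera disagreement:** the two cameras differed by about 3 mm sideways, so I relied on relative measurements and on feeling for contact.
- **Fallen look-alikes:** during the run the blue key fell flat, and the large red key tipped over onto the padlock's shackle. I felt no contact with either, and the padlock did not move.

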